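# Lock the press's sliding work stop with its quarter-turn thumbscrew

## Task

Lock the sliding work stop on the arbor press's rail: take the wing thumbscrew from the rack, put its foot through the slot of the stop, find the hidden slot in the rail by feel by easing the stop along away from the press, and push the screw through both slots until its collar sits flat on the stop. Then give it a quarter turn so that its foot lies across the slots, and let go. Press only gently, and leave the other things where they are.

Things in the scene. Friction and masses are not known exactly. Their poses are not given: they have to be found in the camera images.
- press: Cast-iron lever arbor press on a walnut plank (200 x 520 x 20 mm), fixed, a steel rail beside it. Origin: on the table under the middle of the rail; z up; +y runs along the rail away from the press. The press stands 165 to 400 mm to -y, 0.5 m high.
- rail_mid (a point): Middle of the rail's flat top (70 mm wide, 56 mm above the table), axes as the press. A 7.5 mm thick strip, top 55.5 mm above the table, runs down its middle with one slot, 19.5 mm along x, 9.5 mm along y, x = 0, free space 28 mm deep below. Its y differs every time, -12 to +12 mm from this point; the stop hides it and it is not measured: find it by feel.
- stop_slot (a point): Sliding work stop: steel saddle 82 x 100 mm on the rail, 50 mm high plate at its press end, 50 mm from this point: the centre of its slot's mouth, 64.5 mm above the table. Slot 19.5 mm along x, 9.5 mm along y, plate 8 mm thick. Slides along the rail's y only, 2.5 N friction, stays where left. Starts 24 to 30 mm to -y of the rail's middle, so the rail's slot is 12 to 42 mm farther to +y.
- screw_wing (a point): Steel wing thumbscrew, 50 to 100 g, 69 mm tall, upright in one of the rack's three slots: the only one with a flat wing. Point: wing's centre, 54 mm above the foot's bottom, 67 mm above the table in the rack, 109.5 when the foot stands on the rail's strip, 93.5 when seated. Wing 30 mm along x, 8 mm thick along y, 30 mm high. Half-turned it is the same.
- screw_foot (a point): Bottom of the thumbscrew's flat T foot: 17 mm along x (in the wing's plane), 7 mm along y, 6 mm high. Above it a 7 mm dia shank up to a round collar (26 mm dia, 25 to 29 mm above this point), then a 10 mm dia stem up to the wing (from 39 mm).
- rack: Fixed wooden rack block 180 x 50 x 38 mm (x, y, z), origin under its centre, with three slots in its top, 60 mm apart along its x, each 20 mm (x) by 10 mm (y). Wing thumbscrew, drift punch and knurled screw stand in them in any order.
- punch_mid (a point): Brass drift punch, plain round, 73 mm tall, standing in the rack; leave alone. Point half-way up.
- knurled_mid (a point): Round-headed knurled screw, 48 mm tall, head 26 mm dia, standing in the rack; leave alone. Point 30 mm above its lower end.
- armature: Polished steel armature, 44 mm dia, 95 mm tall, standing under the ram; leave alone. Origin under its centre.
- bushing: Bronze bushing, 28 mm dia, 24 mm tall, on the plank beside the rail; leave alone. Origin under its centre.
- magnet: Magnet block 50 x 30 x 25 mm on the table; leave alone. Origin under its centre.
- bearing: Steel bearing ring 48 mm dia, 14 mm tall on the table; leave alone. Origin under its centre.
- oiler: Oil bottle 52 mm dia, 110 mm tall; leave alone. Origin under its centre.
Not all that is in view belongs to the job. Leave any pink or turquoise look-alike of the part that bears screw_wing alone.

How it is judged:
By the outcome, as a careful person would: the job done as asked, in the order asked, and still so for the second after the job is handed in, with the robot touching nothing.
It also fails if it takes over 64 s, if anything falls off the work surface, if the arm or the gripper's body presses on something with over 40 N, if the wrist force passes 120 N, or if a joint passes its speed limit or range.

## Robot

A 7-joint arm with a two-finger parallel gripper is mounted at the origin on the work surface. World frame = base frame: x ahead of the robot, y to its left, z up, the work surface at z = 0. Lengths are in m, angles in rad, forces in N, time in s.
With the tool pointing down it reaches from about 0.425 to 0.875 m from the base axis. Payload 9.9 kg.
Tool frame: the origin (TCP) lies at the very end of the fingers, on their centre line; the grasp point (between the pads) lies 19 mm behind it; y points along the fingers, x is the direction in which the jaws open and shut, and the axes are right-handed (so a half turn about y gives the same grasp; the last joint's range is limited). The gripper opens to 85 mm and grips with 20 to 120 N. Pads are 22 mm wide; open, the fingers measure 114 mm over their backs; the gripper's body (76 mm by 85 mm) begins 54 mm behind the grasp point. The pads swing forward as they close: fully open they stand 13 mm farther back than shut.
Start: joints at [1.144, 0.576, 0.025, 1.437, -0.015, 1.129, -0.057], TCP at [0.227, -0.636, 0.231] pointing down, gripper open.
Joint ranges: [-2.76, 2.76], [-0.34, 2.15], [-1.52, 1.57], [0.19, 2.46], [-1.09, 4.23], [0.17, 1.99], [-2.82, 2.82]. Speed limits (rad/s): [2.22, 2.22, 3.01, 3.01, 3.14, 3.14, 3.14].

## Interface

Orientations are given as [roll, pitch, yaw] about the fixed x, y, z axes, in that order (R = Rz(yaw) Ry(pitch) Rx(roll)).
In Python, from cell import r gives the robot as it stands. The module is installed in compiled form; this text tells all that it offers.
- The arm moves only by the tool carry_out, never from a script. Its argument "plan" is a list of rows, each an object of numbers: "claw": the gripper command: -1 is fully open, 1 is shut, values between are in proportion; "dx", "dy", "dz": the shift along the tool's x, y, z scaled (see below); "twist": the turn about the tool's y scaled (see below). A call has 1 to 8 rows; each row is the pose to reach, as a shift and turn from the pose measured when the call began, along the tool's axes at that moment, turning the shorter way round; what a row does not reach only later rows make up. The controller multiplies each number of a shift by 0.2 m and each number of a turn by 360 degrees. A row lasts 1/10 s, in which the tool goes at most 50 mm and 8.59 degrees, less where a joint would pass 70% of its speed; a pose out of reach is approached as far as the arm can. A call with a number of a shift or a turn outside -1 to 1 is refused whole. A call with a gripper value outside its range is refused whole. The fingers move at their own pace and stop on an object; "force" is the grip in N (left out, the last holds). Time passes only in rows, so rows that repeat a pose let the fingers close. It gives the time, the measured TCP pose, the force and the opening at its end, in the units of the state.
- r.observe(): the state, without advancing time (a new reading comes with each control period).
- r.capture(name): name is "side" or "top"; returns a dict with "image" (384x512x3 uint8, red, green, blue), "vertical_fov" (degrees; the focal length in pixels is half the picture's height over the tangent of half this angle, whatever the lens; pixels are square), "cx", "cy" (the principal point, pixels), "rvec" (rotation vector, rad) and "tvec" (3), from world to camera coordinates, as OpenCV has them. Camera axes: x right, y down, z forward; pixel columns grow to the right and rows downward; lengths in m; the calibration is good to about 2 mm. A picture is of the moment at which its call begins. There is no depth.
- r.sign_off(): hands the job in, once; it reports no verdict.
The state is a dict: "t": time; "joint_positions": joint angles; "joint_vel": joint speeds; "joint_torque": joint torques, N m; "position": TCP position; "orientation": TCP orientation; "force": force on the tool from outside, world axes, zero at the start; "torque": the same for the moment, N m; "gripper_width": finger opening in m.
Only numpy, scipy, OpenCV 4.12 (cv2) and the standard library are available. Lean on these libraries where they do the work, as an engineer would, in place of code of your own. Each camera call takes 0.05 s, during which the arm holds its last target.

## Working session

There is one attempt and no reset: what is moved stays moved. The work goes in short steps, Python scripts to look and compute and a tool call to move; the robot and the scene stay as the last step left them, time stands still between calls to the robot, and variables do not carry over. Pictures are saved under pics/ and viewed, and the job is handed in when it is done.

Besides the shell and the picture viewer there is one more tool, called as a command line: name --argument value ..., lists and objects as JSON in quotes. carry_out: Moves the arm, as the interface text tells. Shifts and turns lie within -1 to 1; 1 stands for 0.2 m of shift or 360 degrees of turn. Its arguments: {"type":"object","properties":{"plan":{"type":"array","items":{"type":"object","properties":{"claw":{"type":"number"},"dx":{"type":"number"},"dy":{"type":"number"},"dz":{"type":"number"},"twist":{"type":"number"}}}},"force":{"type":"number"}},"required":["plan"]}

```bash
mkdir -p pics; ls
python3 - <<'E'
from cell import r
import cv2
s=r.observe()
for k,v in s.items(): print(k,v)
for n in ("side","top"):
    c=r.capture(n); print(n,{k:v for k,v in c.items() if k!="image"})
    cv2.imwrite(f"pics/{n}0.png",c["image"][:,:,::-1])
E
```

```text
pics
t 0.0
joint_positions [ 1.14422129  0.57649386  0.02482514  1.43792274 -0.01502124  1.12900164
 -0.05648747]
joint_vel [-1.49673099e-04 -3.08865070e-04 -1.17053452e-03  1.02793621e-03
 -6.10826824e-04  4.68871831e-04  1.58839567e-05]
joint_torque [-1.67818722e-03 -7.65760803e+01  2.25013107e+00 -2.85976338e+01
  1.53480330e-02  1.27253687e-02  7.22641786e-07]
position [ 0.22673557 -0.63528999  0.23046274]
orientation [-1.57085162  0.00164077 -1.22796811]
force [-0.57430286  1.07258524  0.04095485]
torque [-0.04688148 -0.00382858  0.00798612]
gripper_width 0.08569378616311189
side {'vertical_fov': 57.044924858046215, 'cx': 256.65154622507424, 'cy': 189.30528280683288, 'rvec': array([ 0.75560542, -2.43129827,  1.34022589]), 'tvec': array([0.49866346, 0.19584568, 0.66093169])}
top {'vertical_fov': 52.48499245373643, 'cx': 263.58598575772294, 'cy': 192.80192694764241, 'rvec': array([ 2.16489839, -2.19609561,  0.10549327]), 'tvec': array([0.09867082, 0.51325449, 1.09207114])}
```

View pics/side0.png

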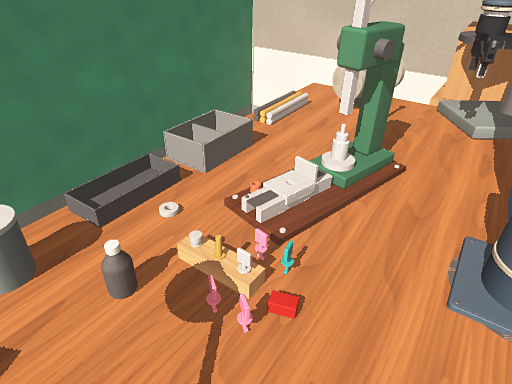

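View pics/top0.png

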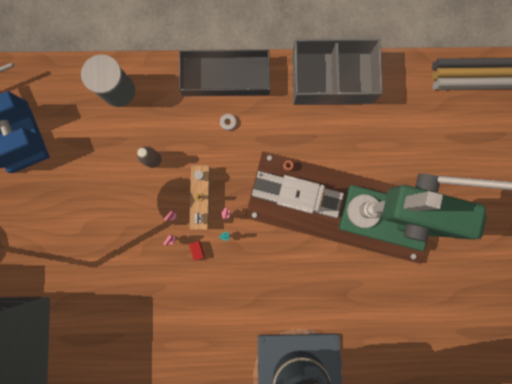

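```bash
cat > h.py <<'E'
import numpy as np, cv2
from cell import r
def cam(n):
    c=r.capture(n); f=192/np.tan(np.radians(c["vertical_fov"]/2))
    c["K"]=np.array([[f,0,c["cx"]],[0,f,c["cy"]],[0,0,1]]); c["R"]=cv2.Rodrigues(c["rvec"])[0]; return c
def proj(c,P): return cv2.projectPoints(np.atleast_2d(np.array(P,float)),c["rvec"],c["tvec"],c["K"],None)[0][:,0]
def onz(c,uv,z):
    d=c["R"].T@np.linalg.inv(c["K"])@np.array([*uv,1.]); o=-c["R"].T@c["tvec"]
    return o+d*(z-o[2])/d[2]
def crop(c,x0,y0,x1,y1,k,name): cv2.imwrite(name,cv2.resize(c["image"][y0:y1,x0:x1,::-1],None,fx=k,fy=k,interpolation=cv2.INTER_CUBIC))
E
python3 - <<'E'
from h import *
t=cam("top"); s=cam("side")
crop(t,140,140,360,260,3.5,"pics/t1.png"); crop(s,160,140,340,320,3.3,"pics/s1.png")
crop(t,180,160,235,240,7,"pics/t2.png");crop(t,245,150,350,225,7,"pics/t3.png");
for uv,z in (((198,218),.082),((301,195),.0645)): print(onz(t,uv,z))
print(-t["R"].T@t["tvec"],-s["R"].T@s["tvec"])
E
```

```text
[0.44381743 0.26915168 0.082     ]
[ 0.50337564 -0.01118276  0.0645    ]
[0.41679197 0.10172918 1.13213123] [0.17048865 0.65829648 0.51130308]
```

View pics/t2.png

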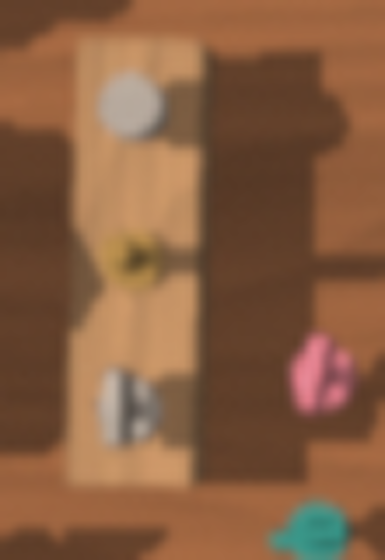

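View pics/t3.png

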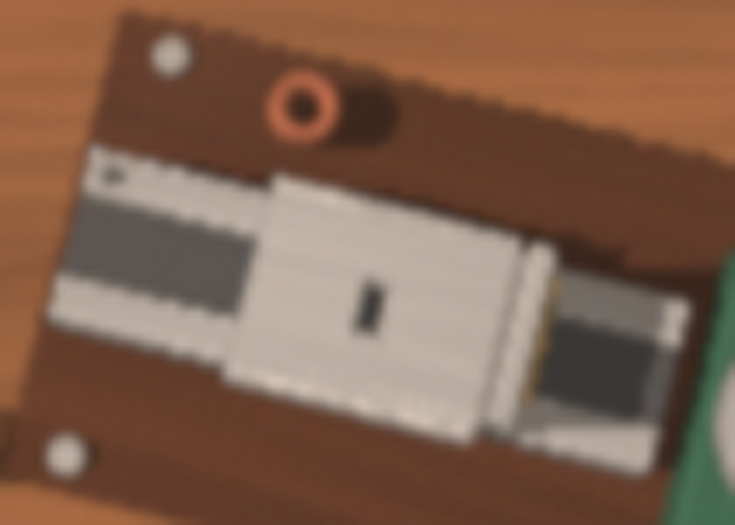

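View pics/s1.png

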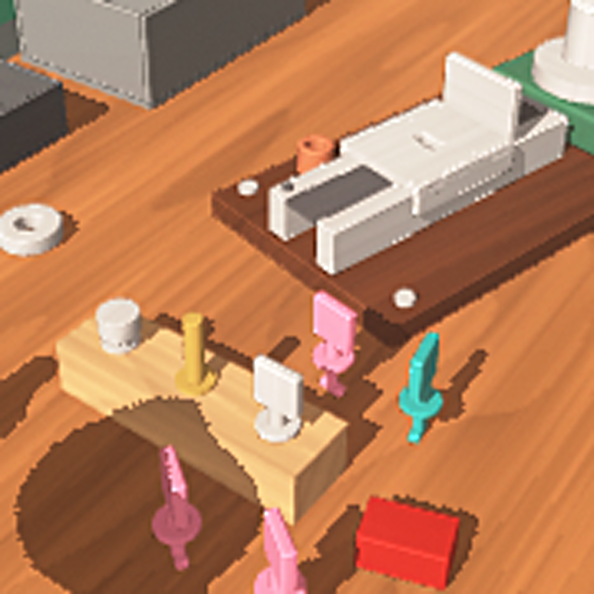

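Run:
```python
from h import *
t=cam("top"); s=cam("side")
T=lambda p,x0,y0,k: ((p[0]+.5)/k-.5+x0,(p[1]+.5)/k-.5+y0)
print("rack top corners")
C=[onz(t,T(p,180,160,7),.038) for p in((75,38),(205,40),(197,487),(68,487))]
for c in C: print(c.round(4))
print("ctr",np.mean(C,0), [np.linalg.norm(C[i]-C[(i+1)%4]) for i in range(4)])
print("wing top", onz(t,T((124,406),180,160,7),.082), onz(t,T((120,370),180,160,7),.082),onz(t,T((125,445),180,160,7),.082))
print("rail corners")
for p in((90,145),(48,322),(690,297),(650,475)): print(onz(t,T(p,245,150,7),.056).round(4))
print("saddle corners")
for p in((278,177),(225,380),(520,238),(470,442)): print(onz(t,T(p,245,150,7),.0645).round(4))
print("slot ends",[onz(t,T(p,245,150,7),.0645).round(4) for p in((376,280),(363,334),(369,307))])
print("slot side",onz(s,T((427,139),160,140,3.3),.0645))
print("wing side corners (z=.082 top)",[onz(s,T(p,160,140,3.3),.082).round(4) for p in((256,355),(300,388))],[onz(s,T(p,160,140,3.3),.052).round(4) for p in((256,398),(300,430))])
```

```text
rack top corners
[0.5952 0.298  0.038 ]
[0.5937 0.2455 0.038 ]
[0.4135 0.2491 0.038 ]
[0.4142 0.3005 0.038 ]
ctr [0.50414888 0.27324806 0.038     ] [np.float64(0.0525854130898513), np.float64(0.18024192891581112), np.float64(0.0514132268234316), np.float64(0.18098729846660713)]
wing top [0.44499526 0.27106915 0.082     ] [0.4588356  0.27260864 0.082     ] [0.43005591 0.27068196 0.082     ]
rail corners
[0.5749 0.1079 0.056 ]
[0.5044 0.1254 0.056 ]
[ 0.5108 -0.1295  0.056 ]
[ 0.4405 -0.1114  0.056 ]
saddle corners
[0.5599 0.0338 0.0645]
[0.4799 0.0561 0.0645]
[ 0.5343 -0.0613  0.0645]
[ 0.4542 -0.0395  0.0645]
slot ends [array([ 0.5185, -0.004 ,  0.0645]), array([0.4972, 0.0015, 0.0645]), array([ 0.5079, -0.001 ,  0.0645])]
slot side [ 0.50776688 -0.00053496  0.0645    ]
wing side corners (z=.082 top) [array([0.4588, 0.2768, 0.082 ]), array([0.4247, 0.2841, 0.082 ])] [array([0.4579, 0.2785, 0.052 ]), array([0.424 , 0.2845, 0.052 ])]
```

Run:
```python
from h import *
t=cam("top"); s=cam("side")
crop(t,330,140,512,260,4.3,"pics/t4.png"); crop(s,300,0,512,200,3,"pics/s4.png")
for z in (.2,.3,.4,.5,.6): print(z,[onz(t,p,z).round(3)[:2].tolist() for p in((440,181),(511,185),(483,220),(412,250),(427,180))], onz(s,(365,1),z).round(3)[:2])
```

```text
0.2 [[0.522, -0.334], [0.51, -0.506], [0.426, -0.432], [0.357, -0.258], [0.525, -0.303]] [ 1.559 -3.456]
0.3 [[0.51, -0.287], [0.5, -0.441], [0.425, -0.375], [0.364, -0.22], [0.513, -0.259]] [ 1.113 -2.134]
0.4 [[0.499, -0.241], [0.49, -0.376], [0.424, -0.318], [0.37, -0.181], [0.501, -0.216]] [ 0.667 -0.813]
0.5 [[0.488, -0.194], [0.48, -0.31], [0.423, -0.26], [0.377, -0.142], [0.49, -0.172]] [0.221 0.509]
0.6 [[0.477, -0.147], [0.47, -0.245], [0.422, -0.203], [0.383, -0.104], [0.478, -0.129]] [-0.225  1.831]
```

View pics/t4.png

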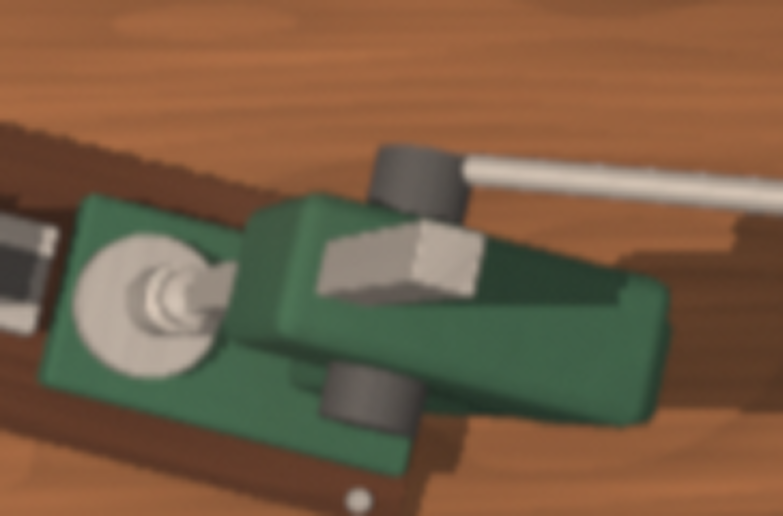

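View pics/s4.png

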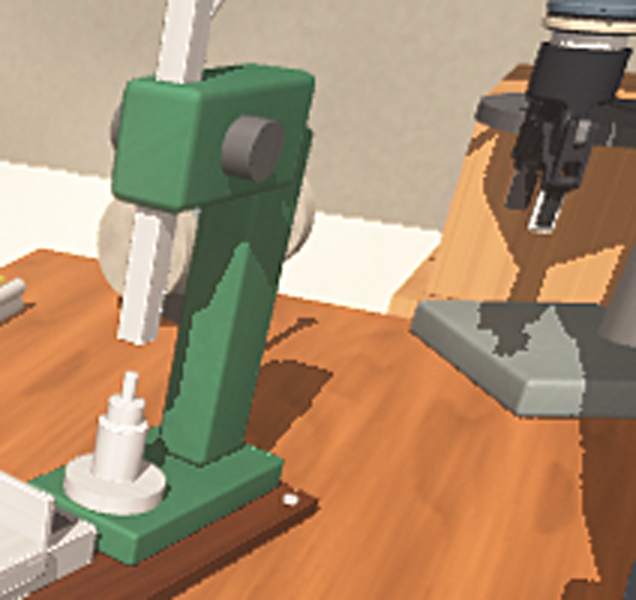

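```bash
cat >> h.py <<'E'
def wrap(a): return (a+180)%360-180
def rel(x,y,z,yaw):
    "row numbers from current pose to world TCP target, tool down, yaw deg"
    s=r.observe(); p=np.array(s["position"]); from scipy.spatial.transform import Rotation as Ro
    R=Ro.from_euler("xyz",s["orientation"]).as_matrix()
    d=R.T@(np.array([x,y,z])-p)/.2
    cy=np.degrees(np.arctan2(R[1,0],R[0,0]))
    print("t",round(s["t"],2),"p",p.round(4),"yaw",round(cy,2),"rpy",np.degrees(s["orientation"]).round(2),"F",np.round(s["force"],2),"w",round(s["gripper_width"],4),"q",np.round(s["joint_positions"],2))
    print("  dxyz",d.round(4),"twist",round(-wrap(yaw-cy)/360,4))
E
echo
```

carry_out --plan '[{"dx": 0.05, "dy": -0.25, "claw": -0.2}, {"dx": 0.1, "dy": -0.5, "claw": -0.2}, {"dx": 0.15, "dy": -0.75, "claw": -0.2}, {"dx": 0.22, "dy": -1, "claw": -0.2}, {"dx": 0.22, "dy": -1, "claw": -0.2}]'

```text
$.plan[0]: bad value
```

carry_out --plan '[{"dx": 0.05, "dy": -0.25, "dz": 0, "twist": 0, "claw": -0.2}, {"dx": 0.1, "dy": -0.5, "dz": 0, "twist": 0, "claw": -0.2}, {"dx": 0.15, "dy": -0.75, "dz": 0, "twist": 0, "claw": -0.2}, {"dx": 0.22, "dy": -1, "dz": 0, "twist": 0, "claw": -0.2}, {"dx": 0.22, "dy": -1, "dz": 0, "twist": 0, "claw": -0.2}]'

```text
t: 0.9
position: [0.2424, -0.6793, 0.4382]
orientation: [-1.57, -0.011, -1.228]
force: [-0.1, -0.8, -0.6]
gripper_width: 0.0511
```

carry_out --plan '[{"dx": 0, "dy": -0.2, "dz": 0.1, "twist": -0.023, "claw": -0.2}, {"dx": 0, "dy": -0.4, "dz": 0.2, "twist": -0.046, "claw": -0.2}, {"dx": 0, "dy": -0.6, "dz": 0.3, "twist": -0.069, "claw": -0.2}, {"dx": 0, "dy": -0.6, "dz": 0.4, "twist": -0.092, "claw": -0.2}]'

```text
t: 1.3
position: [0.3134, -0.6439, 0.5499]
orientation: [-1.588, -0.031, -0.665]
force: [0.2, -0.6, -0.0]
gripper_width: 0.0511
```

Run:
```python
from h import *
a=np.radians(-50); rel(.72*np.cos(a),.72*np.sin(a),.56,-10)
```

```text
t 1.3 p [ 0.3134 -0.6439  0.5499] yaw -38.11 rpy [-90.99  -1.79 -38.11] F [ 0.25 -0.6  -0.02] w 0.0511 q [ 0.99  0.65  0.25  0.48 -0.17  1.99  0.45]
  dxyz [ 0.3045 -0.0552  0.8235] twist -0.0781
```

Run:
```python
from h import *
for d in(-58,-50,-42):
  a=np.radians(d); rel(.73*np.cos(a),.73*np.sin(a),.52,-10)
```

```text
t 1.3 p [ 0.3134 -0.6439  0.5499] yaw -38.11 rpy [-90.99  -1.79 -38.11] F [ 0.25 -0.6  -0.02] w 0.0511 q [ 0.99  0.65  0.25  0.48 -0.17  1.99  0.45]
  dxyz [0.2078 0.1504 0.3269] twist -0.0781
t 1.3 p [ 0.3134 -0.6439  0.5499] yaw -38.11 rpy [-90.99  -1.79 -38.11] F [ 0.25 -0.6  -0.02] w 0.0511 q [ 0.99  0.65  0.25  0.48 -0.17  1.99  0.45]
  dxyz [0.3472 0.1464 0.8166] twist -0.0781
t 1.3 p [ 0.3134 -0.6439  0.5499] yaw -38.11 rpy [-90.99  -1.79 -38.11] F [ 0.25 -0.6  -0.02] w 0.0511 q [ 0.99  0.65  0.25  0.48 -0.17  1.99  0.45]
  dxyz [0.417  0.1399 1.321 ] twist -0.0781
```

carry_out --plan '[{"dx": 0.08, "dy": 0.1, "dz": 0.12, "twist": 0, "claw": -0.2}, {"dx": 0.21, "dy": 0.15, "dz": 0.33, "twist": 0, "claw": -0.2}, {"dx": 0.28, "dy": 0.15, "dz": 0.57, "twist": 0, "claw": -0.2}, {"dx": 0.35, "dy": 0.15, "dz": 0.8, "twist": 0, "claw": -0.2}, {"dx": 0.35, "dy": 0.15, "dz": 0.82, "twist": 0, "claw": -0.2}]'

```text
t: 1.8
position: [0.4766, -0.5543, 0.518]
orientation: [-1.584, -0.031, -0.656]
force: [0.1, -1.3, -1.0]
gripper_width: 0.0516
```

Run:
```python
from h import *
for d in(-42,-35):
  a=np.radians(d); rel(.73*np.cos(a),.73*np.sin(a),.51,0)
```

```text
t 1.8 p [ 0.4766 -0.5543  0.518 ] yaw -37.58 rpy [-90.75  -1.75 -37.58] F [ 0.11 -1.32 -1.01] w 0.0516 q [ 0.72  0.65  0.25  0.56 -0.15  1.91  0.21]
  dxyz [0.0589 0.0355 0.4624] twist -0.1044
t 1.8 p [ 0.4766 -0.5543  0.518 ] yaw -37.58 rpy [-90.75  -1.75 -37.58] F [ 0.11 -1.32 -1.01] w 0.0516 q [ 0.72  0.65  0.25  0.56 -0.15  1.91  0.21]
  dxyz [0.0661 0.0299 0.9079] twist -0.1044
```

carry_out --plan '[{"dx": 0.03, "dy": 0.02, "dz": 0.23, "twist": -0.02, "claw": -0.2}, {"dx": 0.06, "dy": 0.03, "dz": 0.46, "twist": -0.04, "claw": -0.2}, {"dx": 0.07, "dy": 0.03, "dz": 0.69, "twist": -0.06, "claw": -0.2}, {"dx": 0.07, "dy": 0.03, "dz": 0.9, "twist": -0.08, "claw": -0.2}]'

```text
t: 2.2
position: [0.5989, -0.4187, 0.5093]
orientation: [-1.596, -0.02, -0.147]
force: [-0.5, -0.5, 0.4]
gripper_width: 0.0513
```

Run:
```python
from h import *
for d in(-26,-18):
  a=np.radians(d); rel(.73*np.cos(a),.73*np.sin(a),.51,0)
```

```text
t 2.2 p [ 0.5989 -0.4187  0.5093] yaw -8.44 rpy [-91.47  -1.13  -8.44] F [-0.51 -0.53  0.42] w 0.0513 q [ 0.49  0.64  0.16  0.59 -0.08  1.88  0.44]
  dxyz [ 0.2104 -0.0128  0.53  ] twist -0.0235
t 2.2 p [ 0.5989 -0.4187  0.5093] yaw -8.44 rpy [-91.47  -1.13  -8.44] F [-0.51 -0.53  0.42] w 0.0513 q [ 0.49  0.64  0.16  0.59 -0.08  1.88  0.44]
  dxyz [ 0.3298 -0.0231  1.0249] twist -0.0235
```

carry_out --plan '[{"dx": 0.1, "dy": 0, "dz": 0.23, "twist": -0.02, "claw": -0.2}, {"dx": 0.19, "dy": 0, "dz": 0.46, "twist": -0.04, "claw": -0.2}, {"dx": 0.26, "dy": 0, "dz": 0.69, "twist": -0.06, "claw": -0.2}, {"dx": 0.32, "dy": 0, "dz": 0.95, "twist": -0.08, "claw": -0.2}, {"dx": 0.32, "dy": 0, "dz": 1.0, "twist": -0.1, "claw": -0.2}]'

```text
t: 2.7
position: [0.694, -0.224, 0.5042]
orientation: [-1.6, -0.002, 0.493]
force: [0.0, -0.7, 0.0]
gripper_width: 0.0514
```

Run:
```python
from h import *
for d in(-10,-2):
  a=np.radians(d); rel(.73*np.cos(a),.73*np.sin(a),.5,60)
```

```text
t 2.7 p [ 0.694  -0.224   0.5042] yaw 28.27 rpy [-91.66  -0.11  28.27] F [ 0.03 -0.71  0.02] w 0.0514 q [ 0.23  0.64  0.04  0.6  -0.    1.88  0.75]
  dxyz [0.3398 0.0111 0.3697] twist -0.0881
t 2.7 p [ 0.694  -0.224   0.5042] yaw 28.27 rpy [-91.66  -0.11  28.27] F [ 0.03 -0.71  0.02] w 0.0514 q [ 0.23  0.64  0.04  0.6  -0.    1.88  0.75]
  dxyz [ 6.265e-01 -5.000e-04  7.903e-01] twist -0.0881
```

carry_out --plan '[{"dx": 0.17, "dy": 0, "dz": 0.19, "twist": -0.022, "claw": -0.2}, {"dx": 0.34, "dy": 0, "dz": 0.37, "twist": -0.044, "claw": -0.2}, {"dx": 0.48, "dy": 0, "dz": 0.58, "twist": -0.066, "claw": -0.2}, {"dx": 0.62, "dy": 0, "dz": 0.79, "twist": -0.088, "claw": -0.2}, {"dx": 0.62, "dy": 0, "dz": 0.79, "twist": -0.088, "claw": -0.2}]'

```text
t: 3.2
position: [0.7286, -0.0188, 0.4989]
orientation: [-1.593, 0.011, 1.059]
force: [-0.1, -0.1, 0.3]
gripper_width: 0.0512
```

Run:
```python
from h import *
rel(.62,.19,.45,85)
rel(.444,.274,.25,88)
```

```text
t 3.2 p [ 0.7286 -0.0188  0.4989] yaw 60.69 rpy [-91.28   0.63  60.69] F [-0.1  -0.13  0.3 ] w 0.0512 q [-0.03  0.64 -0.07  0.61  0.07  1.88  1.  ]
  dxyz [0.647  0.2154 0.9897] twist -0.0675
t 3.2 p [ 0.7286 -0.0188  0.4989] yaw 60.69 rpy [-91.28   0.63  60.69] F [-0.1  -0.13  0.3 ] w 0.0512 q [-0.03  0.64 -0.07  0.61  0.07  1.88  1.  ]
  dxyz [0.5935 1.1941 1.9847] twist -0.0759
```

carry_out --plan '[{"dx": 0.15, "dy": 0.06, "dz": 0.2, "twist": -0.02, "claw": -0.2}, {"dx": 0.3, "dy": 0.13, "dz": 0.4, "twist": -0.04, "claw": -0.2}, {"dx": 0.45, "dy": 0.2, "dz": 0.6, "twist": -0.06, "claw": -0.2}, {"dx": 0.55, "dy": 0.35, "dz": 0.8, "twist": -0.075, "claw": -0.2}, {"dx": 0.65, "dy": 0.5, "dz": 0.99, "twist": -0.075, "claw": -0.2}]'

```text
t: 3.7
position: [0.6277, 0.1784, 0.4029]
orientation: [-1.587, 0.019, 1.533]
force: [1.7, -0.3, 0.0]
gripper_width: 0.0514
```

```bash
cat >> h.py <<'E'
def tilt():
    from scipy.spatial.transform import Rotation as Ro
    s=r.observe();R=Ro.from_euler("xyz",s["orientation"]).as_matrix(); y=R[:,1]; print("tool y deg world",np.degrees(y[:2]).round(2))
E
python3 - <<'E'
from h import *
rel(.52,.26,.28,88)
rel(.444,.274,.25,88); tilt()
E
```

```text
t 3.7 p [0.6277 0.1784 0.4029] yaw 87.86 rpy [-90.94   1.11  87.86] F [ 1.7  -0.28  0.01] w 0.0514 q [-0.25  0.46 -0.2   1.19  0.11  1.5   1.09]
  dxyz [0.3994 0.5977 0.5635] twist -0.0004
t 3.7 p [0.6277 0.1784 0.4029] yaw 87.86 rpy [-90.94   1.11  87.86] F [ 1.7  -0.28  0.01] w 0.0514 q [-0.25  0.46 -0.2   1.19  0.11  1.5   1.09]
  dxyz [0.458  0.7403 0.9482] twist -0.0004
tool y deg world [ 0.89 -1.15]
```

carry_out --plan '[{"dx": 0.1, "dy": 0.15, "dz": 0.16, "twist": 0, "claw": -0.2}, {"dx": 0.2, "dy": 0.3, "dz": 0.33, "twist": 0, "claw": -0.2}, {"dx": 0.3, "dy": 0.45, "dz": 0.5, "twist": 0, "claw": -0.2}, {"dx": 0.4, "dy": 0.6, "dz": 0.7, "twist": 0, "claw": -0.2}]'

```text
t: 4.1
position: [0.4942, 0.2594, 0.28]
orientation: [-1.587, 0.02, 1.532]
force: [1.1, 0.9, 0.0]
gripper_width: 0.0512
```

Run:
```python
from h import *
rel(.444,.274,.20,88); tilt()
t=cam("top"); s=cam("side")
crop(t,180,160,260,260,6,"pics/t5.png"); crop(s,170,220,300,300,6,"pics/s5.png")
```

```text
t 4.1 p [0.4942 0.2594 0.28  ] yaw 87.76 rpy [-90.95   1.12  87.76] F [1.13 0.93 0.05] w 0.0512 q [-0.41  0.36 -0.25  1.67  0.12  1.12  0.83]
  dxyz [0.0711 0.3945 0.2602] twist -0.0007
tool y deg world [ 0.9  -1.15]
```

View pics/t5.png

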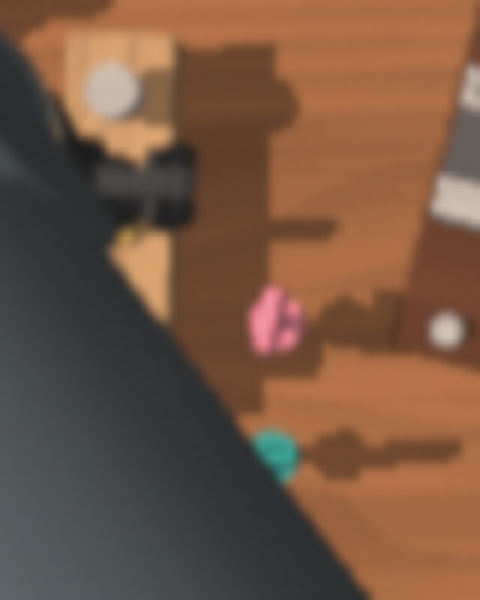

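View pics/s5.png

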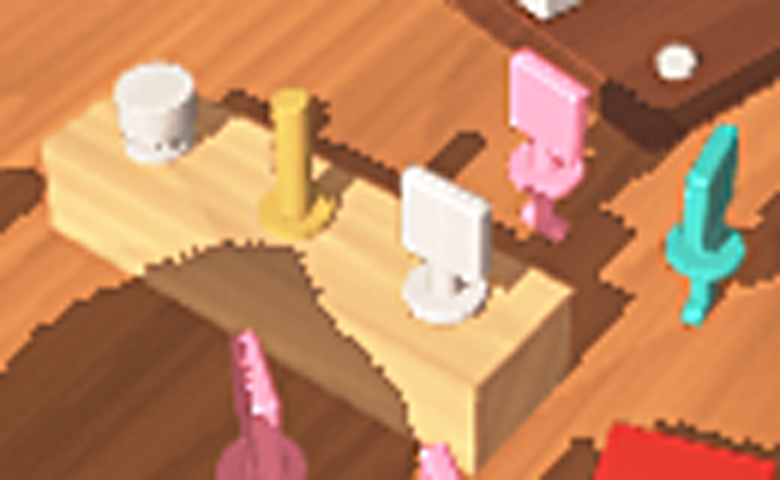

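```bash
cat >> h.py <<'E'
def over(c,win,k,x,y,yaw,name,z0=.013):
    x0,y0,x1,y1=win
    im=cv2.resize(np.ascontiguousarray(c["image"][y0:y1,x0:x1,::-1]),None,fx=k,fy=k,interpolation=cv2.INTER_CUBIC)
    a=np.radians(yaw);R=np.array([[np.cos(a),-np.sin(a)],[np.sin(a),np.cos(a)]])
    def P(l):
        l=np.array(l,float); w=np.c_[l[:,:2]@R.T+[x,y],l[:,2]+z0]; q=proj(c,w); return ((q-[x0,y0]+.5)*k-.5)
    b=[[sx*.015,sy*.004,z] for z in(.039,.069) for sx,sy in((-1,-1),(1,-1),(1,1),(-1,1))]
    q=P(b)
    for i,j in [(0,1),(1,2),(2,3),(3,0),(4,5),(5,6),(6,7),(7,4),(0,4),(1,5),(2,6),(3,7)]: cv2.line(im,*[tuple(int(v) for v in np.round(q[m])) for m in(i,j)],(0,0,255),1)
    th=np.linspace(0,2*np.pi,40); 
    cv2.polylines(im,[np.round(P(np.c_[.013*np.cos(th),.013*np.sin(th),0*th+.029])).astype(int)],True,(255,0,0),1)
    cv2.imwrite(name,im)
E
python3 - <<'E'
from h import *
import os
s=cam("side"); t={**cam("top")}; t["image"]=cv2.imread("pics/top0.png")[:,:,::-1]
over(s,(215,235,275,285),8,.4442,.2741,-1,"pics/so1.png")
over(t,(180,190,230,240),8,.4442,.2741,-1,"pics/to1.png")
a=cv2.imread("pics/so1.png");b=cv2.imread("pics/to1.png");cv2.imwrite("pics/o1.png",cv2.resize(np.hstack([a,b]),None,fx=.9,fy=.9))
E
```

```text
(no output)
```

View pics/o1.png

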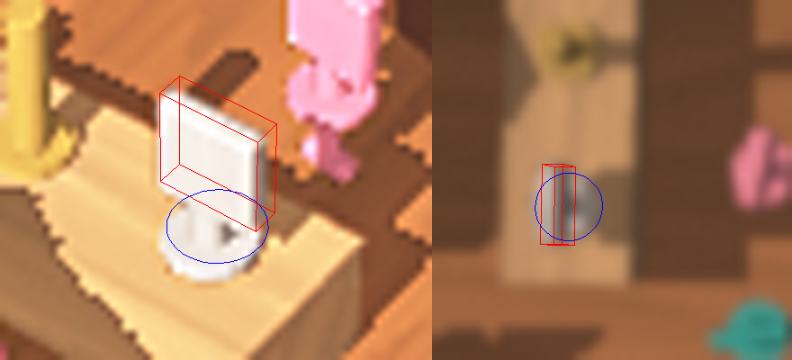

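Run:
```python
from h import *
rel(.444,.275,.13,89); tilt()
```

```text
t 4.3 p [0.4949 0.2593 0.2811] yaw 87.9 rpy [-90.91   1.16  87.9 ] F [ 0.72  0.41 -0.27] w 0.0515 q [-0.41  0.36 -0.25  1.67  0.12  1.12  0.84]
  dxyz [0.0844 0.7499 0.2693] twist -0.0031
tool y deg world [ 0.86 -1.2 ]
```

carry_out --plan '[{"dx": 0.05, "dy": 0.2, "dz": 0.14, "twist": -0.003, "claw": -0.2}, {"dx": 0.085, "dy": 0.4, "dz": 0.27, "twist": -0.003, "claw": -0.2}, {"dx": 0.085, "dy": 0.6, "dz": 0.27, "twist": -0.003, "claw": -0.2}, {"dx": 0.085, "dy": 0.75, "dz": 0.27, "twist": -0.003, "claw": -0.2}, {"dx": 0.085, "dy": 0.75, "dz": 0.27, "twist": -0.003, "claw": -0.2}]'

```text
t: 4.8
position: [0.4441, 0.2732, 0.1275]
orientation: [-1.583, 0.024, 1.551]
force: [0.1, -0.1, -0.6]
gripper_width: 0.0513
```

Run:
```python
from h import *
rel(.444,.275,.05,89); tilt()
s=cam("side"); crop(s,190,180,310,280,6,"pics/s6.png")
```

```text
t 4.8 p [0.4441 0.2732 0.1275] yaw 88.86 rpy [-90.7    1.36  88.86] F [ 0.06 -0.14 -0.59] w 0.0513 q [-0.5   0.48 -0.24  1.96  0.2   0.73  0.69]
  dxyz [0.018  0.3871 0.0053] twist -0.0004
tool y deg world [ 0.67 -1.38]
```

View pics/s6.png

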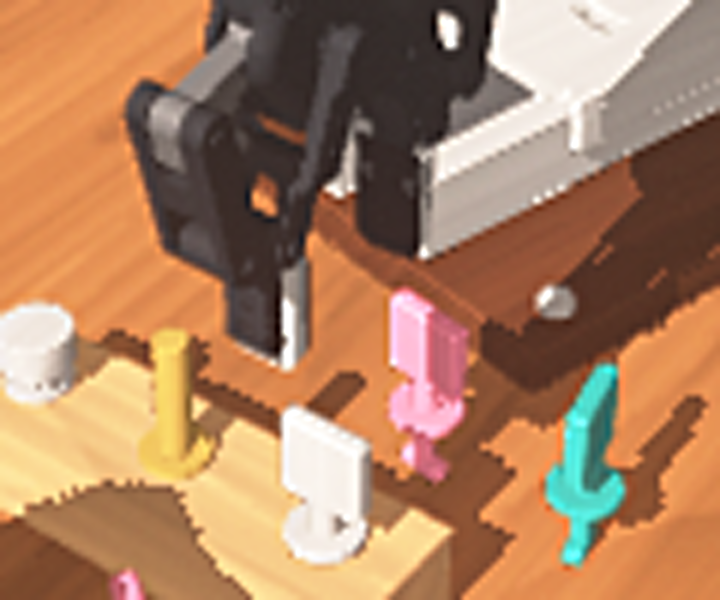

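carry_out --plan '[{"dx": 0.018, "dy": 0.13, "dz": 0.005, "twist": 0, "claw": -0.2}, {"dx": 0.018, "dy": 0.26, "dz": 0.005, "twist": 0, "claw": -0.2}, {"dx": 0.018, "dy": 0.385, "dz": 0.005, "twist": 0, "claw": -0.2}, {"dx": 0.018, "dy": 0.385, "dz": 0.005, "twist": 0, "claw": -0.2}]'

```text
t: 5.25
position: [0.446, 0.2755, 0.0521]
orientation: [-1.585, 0.023, 1.549]
force: [-0.1, -0.2, -0.8]
gripper_width: 0.0513
```

Run:
```python
from h import *
rel(.444,.275,.05,89); tilt()
s=cam("side"); crop(s,190,180,310,280,6,"pics/s7.png")
```

```text
t 5.25 p [0.446  0.2755 0.0521] yaw 88.77 rpy [-90.81   1.32  88.77] F [-0.14 -0.23 -0.78] w 0.0513 q [-0.53  0.6  -0.19  2.02  0.26  0.55  0.63]
  dxyz [-0.0025  0.0106  0.0103] twist -0.0006
tool y deg world [ 0.78 -1.34]
```

View pics/s7.png

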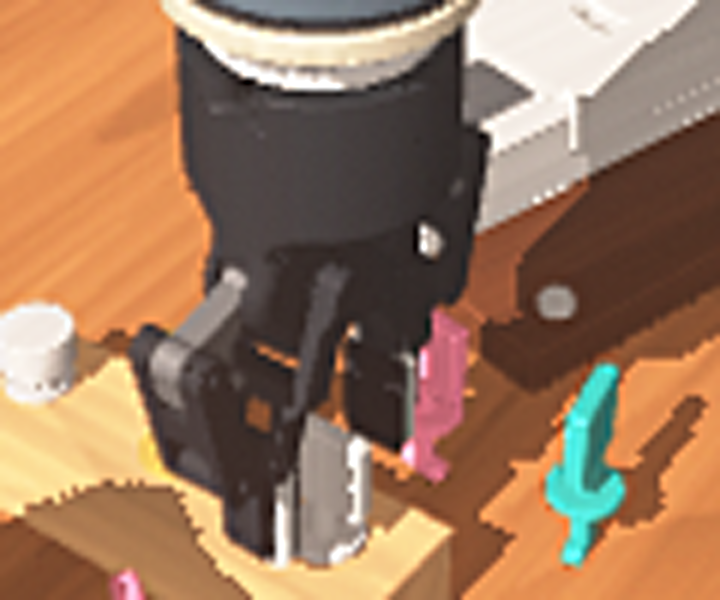

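carry_out --plan '[{"dx": 0, "dy": 0.01, "dz": 0, "twist": 0, "claw": 1}, {"dx": 0, "dy": 0.01, "dz": 0, "twist": 0, "claw": 1}, {"dx": 0, "dy": 0.01, "dz": 0, "twist": 0, "claw": 1}, {"dx": 0, "dy": 0.01, "dz": 0, "twist": 0, "claw": 1}, {"dx": 0, "dy": 0.01, "dz": 0, "twist": 0, "claw": 1}, {"dx": 0, "dy": 0.01, "dz": 0, "twist": 0, "claw": 1}]' --force 30

```text
t: 5.9
position: [0.4472, 0.2765, 0.0528]
orientation: [-1.588, 0.021, 1.549]
force: [-0.9, 0.3, 9.9]
gripper_width: 0.0075
```

Run:
```python
from h import *
rel(.444,.275,.05,89); tilt()
```

```text
t 5.9 p [0.4472 0.2765 0.0528] yaw 88.78 rpy [-90.99   1.19  88.78] F [-0.85  0.33  9.88] w 0.0075 q [-0.53  0.6  -0.19  2.02  0.26  0.55  0.63]
  dxyz [-0.0077  0.0138  0.0162] twist -0.0006
tool y deg world [ 0.96 -1.21]
```

carry_out --plan '[{"dx": 0, "dy": -0.1, "dz": 0, "twist": 0, "claw": 1}, {"dx": 0, "dy": -0.3, "dz": 0, "twist": 0, "claw": 1}, {"dx": 0, "dy": -0.5, "dz": 0, "twist": 0, "claw": 1}, {"dx": 0, "dy": -0.6, "dz": 0, "twist": 0, "claw": 1}, {"dx": 0, "dy": -0.6, "dz": 0, "twist": 0, "claw": 1}]'

```text
t: 6.4
position: [0.4465, 0.2801, 0.1763]
orientation: [-1.593, 0.017, 1.549]
force: [0.1, 0.3, -0.5]
gripper_width: 0.0073
```

Run:
```python
from h import *
rel(.508,-.001,.17,75); tilt()
s=cam("side"); crop(s,190,140,310,260,5,"pics/s8.png")
```

```text
t 6.4 p [0.4465 0.2801 0.1763] yaw 88.77 rpy [-91.27   0.98  88.77] F [ 0.08  0.31 -0.46] w 0.0073 q [-0.49  0.42 -0.26  1.9   0.18  0.83  0.71]
  dxyz [-1.398   0.0627 -0.3363] twist 0.0382
tool y deg world [ 1.25 -1.01]
```

View pics/s8.png

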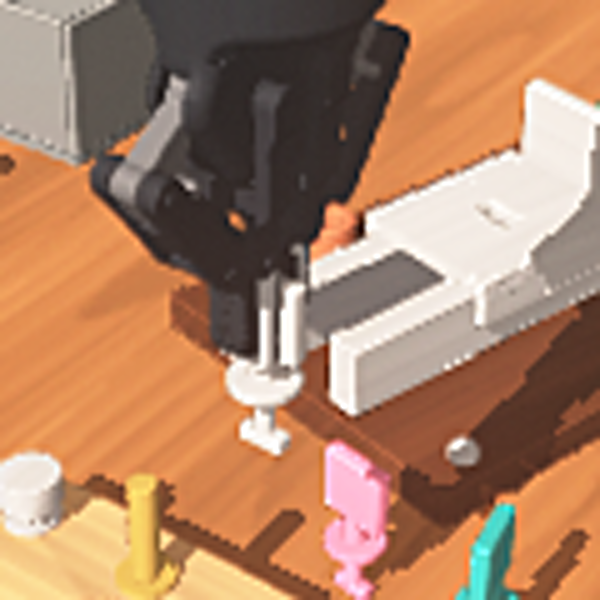

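Run:
```python
from h import *
s=cam("side"); st=r.observe(); p=st["position"]
# outline overlay with z0 = foot z
over(s,(215,190,275,240),12,p[0],p[1]-.0005,-1.2,"pics/so2.png",p[2]-.0398)
over(s,(215,190,275,240),12,p[0]-.003,p[1]-.0005,-1.2,"pics/so3.png",p[2]-.0398)
print(onz(s,(242.9,228.8),p[2]-.0398),p)
cv2.imwrite("pics/o2.png",cv2.resize(np.vstack([cv2.imread("pics/so2.png"),cv2.imread("pics/so3.png")]),None,fx=.5,fy=.5))
t=cam("top"); crop(t,170,150,260,240,6,"pics/t8.png")
```

```text
[0.44387735 0.28000691 0.13330816] [0.44523783 0.27891299 0.17310816]
```

View pics/so2.png

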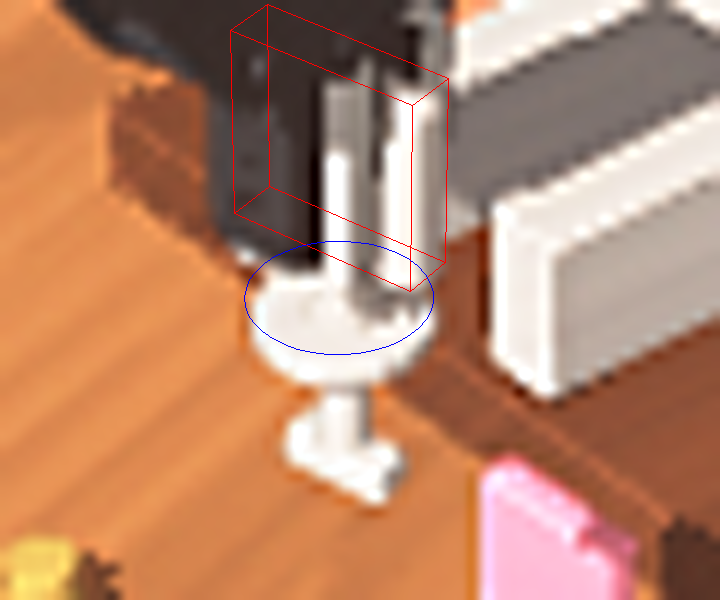

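View pics/t8.png

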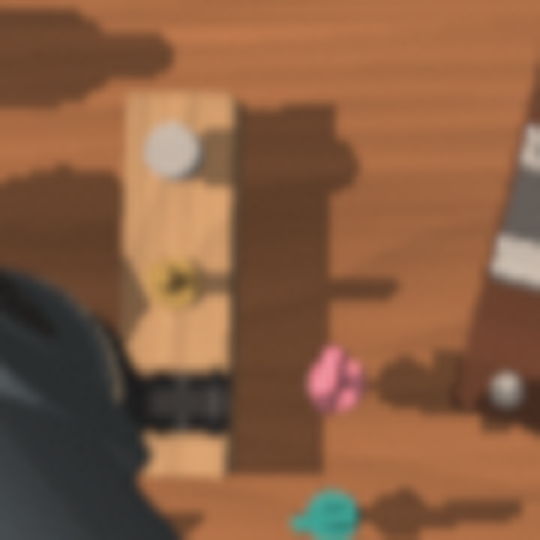

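carry_out --plan '[{"dx": -0.2, "dy": 0, "dz": -0.04, "twist": 0.01, "claw": 1}, {"dx": -0.4, "dy": 0, "dz": -0.09, "twist": 0.02, "claw": 1}, {"dx": -0.6, "dy": 0, "dz": -0.14, "twist": 0.03, "claw": 1}, {"dx": -0.8, "dy": 0, "dz": -0.19, "twist": 0.038, "claw": 1}, {"dx": -1.0, "dy": 0, "dz": -0.24, "twist": 0.038, "claw": 1}, {"dx": -1.0, "dy": 0, "dz": -0.24, "twist": 0.038, "claw": 1}]'

```text
t: 7.15
position: [0.4886, 0.071, 0.1761]
orientation: [-1.591, 0.021, 1.302]
force: [-0.2, -0.1, -0.3]
gripper_width: 0.0073
```

Run:
```python
from h import *
rel(.5072,-.0003,.127,74.9); tilt()
```

```text
t 7.15 p [0.4886 0.071  0.1761] yaw 74.62 rpy [-91.15   1.2   74.62] F [-0.23 -0.07 -0.29] w 0.0073 q [-0.14  0.37 -0.16  1.99  0.12  0.79  0.92]
  dxyz [-0.3141  0.2558 -0.179 ] twist -0.0008
tool y deg world [ 0.79 -1.46]
```

carry_out --plan '[{"dx": -0.16, "dy": 0, "dz": -0.09, "twist": 0, "claw": 1}, {"dx": -0.314, "dy": 0.1, "dz": -0.179, "twist": 0, "claw": 1}, {"dx": -0.314, "dy": 0.2, "dz": -0.179, "twist": 0, "claw": 1}, {"dx": -0.314, "dy": 0.256, "dz": -0.179, "twist": 0, "claw": 1}, {"dx": -0.314, "dy": 0.256, "dz": -0.179, "twist": 0, "claw": 1}]'

```text
t: 7.65
position: [0.5057, 0.0005, 0.1249]
orientation: [-1.587, 0.022, 1.304]
force: [-0.4, 0.3, 0.0]
gripper_width: 0.0074
```

Run:
```python
from h import *
rel(.5072,-.0003,.127,74.9); tilt()
s=cam("side"); crop(s,250,150,330,220,8,"pics/s9.png")
t=cam("top"); crop(t,250,150,350,225,7,"pics/t9.png")
rel(.5072,-.0003,.127,74.9); tilt()
```

```text
t 7.65 p [5.057e-01 5.000e-04 1.249e-01] yaw 74.69 rpy [-90.9    1.25  74.69] F [-0.44  0.32  0.  ] w 0.0074 q [-0.01  0.46 -0.14  2.02  0.14  0.67  1.05]
  dxyz [-0.0022 -0.0102 -0.0086] twist -0.0006
tool y deg world [ 0.54 -1.45]
t 7.75 p [0.5069 0.001  0.1268] yaw 74.73 rpy [-91.09   1.19  74.73] F [-0.07 -0.08 -0.12] w 0.0074 q [-0.02  0.45 -0.14  2.01  0.14  0.67  1.05]
  dxyz [-0.0058 -0.0007 -0.003 ] twist -0.0005
tool y deg world [ 0.73 -1.43]
```

View pics/s9.png

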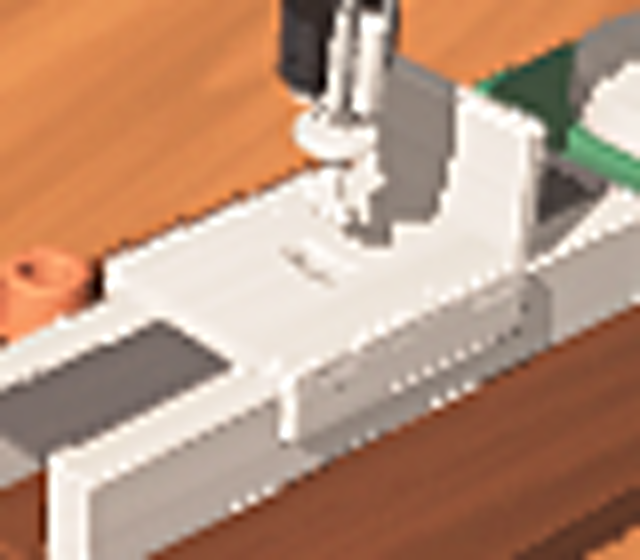

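View pics/t9.png

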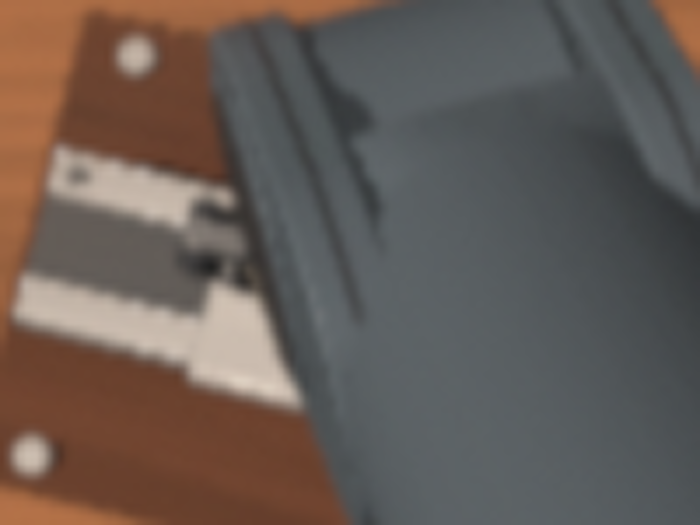

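```bash
cat >> h.py <<'E'
def over2(c,win,k,x,y,z0,yaw,slot,tl,name,draw=True):
    "screw foot box+collar with foot bottom at z0; lean tl=(x,y) unit per metre down; slot rect at slot xy"
    x0,y0,x1,y1=win
    im=cv2.resize(np.ascontiguousarray(c["image"][y0:y1,x0:x1,::-1]),None,fx=k,fy=k,interpolation=cv2.INTER_CUBIC)
    im=np.clip((im.astype(float)-110)*1.75,0,255).astype(np.uint8)
    a=np.radians(yaw);R=np.array([[np.cos(a),-np.sin(a)],[np.sin(a),np.cos(a)]])
    def P(l,o,zz,t=(0,0)):
        l=np.array(l,float); w=np.c_[l[:,:2]@R.T+o-np.outer(l[:,2],t),l[:,2]+zz]; return (proj(c,w)-[x0,y0]+.5)*k-.5
    I=lambda q:tuple(int(v) for v in np.round(q))
    if draw:
        q=P([[sx*.0085,sy*.0035,z] for z in(0,.006) for sx,sy in((-1,-1),(1,-1),(1,1),(-1,1))],np.array([x,y]),z0,tl)
        for i,j in [(0,1),(1,2),(2,3),(3,0),(4,5),(5,6),(6,7),(7,4),(0,4),(1,5),(2,6),(3,7)]: cv2.line(im,I(q[i]),I(q[j]),(0,0,255),1)
        th=np.linspace(0,2*np.pi,40)
        for zc in(.025,.029): cv2.polylines(im,[np.round(P(np.c_[.013*np.cos(th),.013*np.sin(th),0*th+zc],np.array([x,y]),z0,tl)).astype(int)],True,(255,0,0),1)
        q=P([[sx*.00975,sy*.00475,0] for sx,sy in((-1,-1),(1,-1),(1,1),(-1,1))],np.array(slot),.0645)
        cv2.polylines(im,[np.round(q).astype(int)],True,(0,160,0),1)
    cv2.imwrite(name,im)
E
python3 - <<'E'
from h import *
s=cam("side")
p=r.observe()["position"]
tl=(.0127,-.025)
x,y=p[0]+.04*tl[0],p[1]+.04*tl[1]
print(x,y,p)
over2(s,(270,155,320,195),15,x,y,p[2]-.0398,-15.1,(.5079,-.001),tl,"pics/so4.png")
over2(s,(270,155,320,195),15,x,y,p[2]-.0398,-15.1,(.5079,-.001),tl,"pics/so5.png",False)
E
```

```text
0.507867445603685 -0.00010094800090479318 [0.50735945 0.00089905 0.12732479]
```

View pics/so4.png

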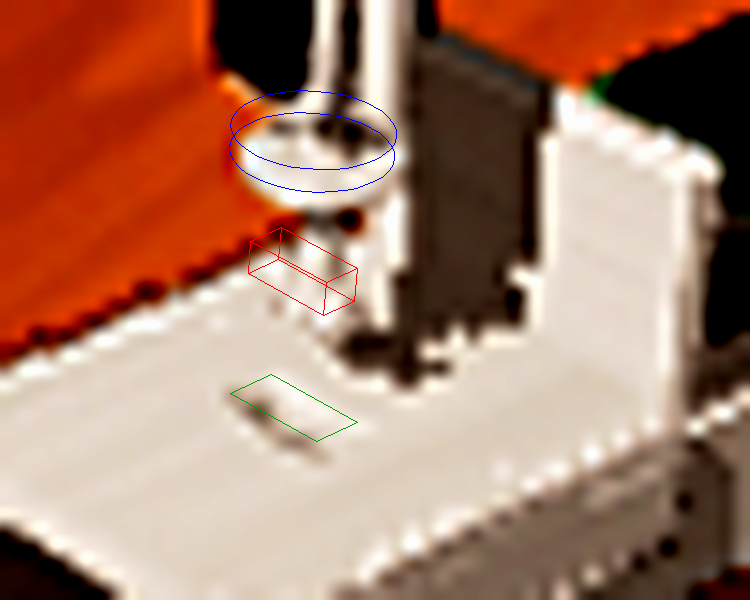

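View pics/so5.png

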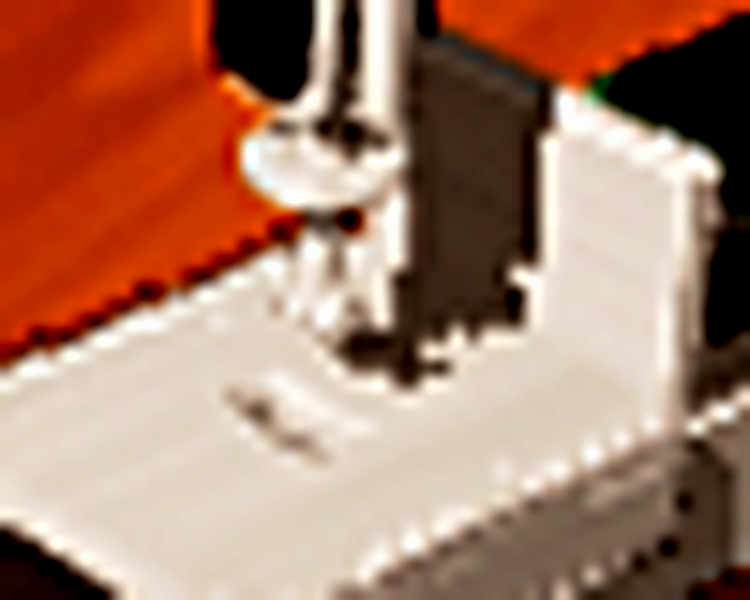

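Run:
```python
from h import *
rel(.5074,.0,.107,74.9); tilt()
rel(.5074,.0,.097,74.9)
```

```text
t 7.8 p [0.5074 0.0009 0.1273] yaw 74.72 rpy [-91.15   1.17  74.72] F [ 0.52 -0.58 -0.17] w 0.0072 q [-0.02  0.45 -0.14  2.01  0.14  0.67  1.05]
  dxyz [-0.0022  0.1017  0.0007] twist -0.0005
tool y deg world [ 0.8  -1.43]
t 7.8 p [0.5074 0.0009 0.1273] yaw 74.72 rpy [-91.15   1.17  74.72] F [ 0.52 -0.58 -0.17] w 0.0072 q [-0.02  0.45 -0.14  2.01  0.14  0.67  1.05]
  dxyz [-0.0012  0.1517  0.0017] twist -0.0005
```

carry_out --plan '[{"dx": -0.002, "dy": 0.05, "dz": 0, "twist": 0, "claw": 1}, {"dx": -0.002, "dy": 0.1, "dz": 0.001, "twist": 0, "claw": 1}, {"dx": -0.002, "dy": 0.11, "dz": 0.001, "twist": 0, "claw": 1}, {"dx": -0.002, "dy": 0.115, "dz": 0.001, "twist": 0, "claw": 1}, {"dx": -0.002, "dy": 0.115, "dz": 0.001, "twist": 0, "claw": 1}]'

```text
t: 8.3
position: [0.5072, 0.0, 0.1043]
orientation: [-1.591, 0.021, 1.304]
force: [-0.0, -0.6, -1.3]
gripper_width: 0.0075
```

Run:
```python
from h import *
s=cam("side")
rel(.5074,.0,.097,74.9); tilt()
over2(s,(270,155,320,195),15,0,0,0,0,0,0,"pics/so6.png",False)
```

```text
t 8.35 p [0.5074 0.     0.1044] yaw 74.72 rpy [-91.16   1.17  74.72] F [ 0.22 -0.06 -1.41] w 0.0078 q [-0.02  0.49 -0.13  2.04  0.15  0.61  1.04]
  dxyz [0.0007 0.0369 0.0008] twist -0.0005
tool y deg world [ 0.81 -1.43]
```

View pics/so6.png

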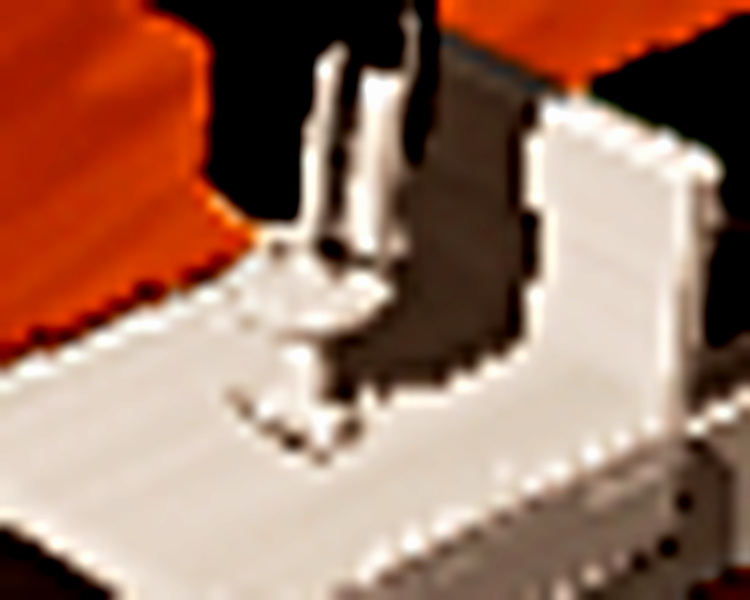

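carry_out --plan '[{"dx": 0.001, "dy": 0.007, "dz": 0.001, "twist": 0, "claw": 1}, {"dx": 0.001, "dy": 0.015, "dz": 0.001, "twist": 0, "claw": 1}, {"dx": 0.001, "dy": 0.02, "dz": 0.001, "twist": 0, "claw": 1}]'

```text
t: 8.65
position: [0.5088, -0.0002, 0.1023]
orientation: [-1.595, 0.02, 1.303]
force: [-4.2, -2.3, 29.5]
gripper_width: 0.0076
```

Run:
```python
from h import *
rel(.5074,.0,.097,74.9); tilt()
```

```text
t 8.65 p [ 5.088e-01 -2.000e-04  1.023e-01] yaw 74.68 rpy [-91.37   1.13  74.68] F [-4.24 -2.26 29.54] w 0.0076 q [-0.02  0.49 -0.13  2.04  0.16  0.61  1.04]
  dxyz [-0.0003  0.0264  0.0078] twist -0.0006
tool y deg world [ 1.02 -1.46]
```

Run:
```python
from h import *
o=r.observe(); print(o["torque"].round(3),o["force"].round(2))
s=cam("side"); 
over2(s,(270,155,320,195),15,0,0,0,0,0,0,"pics/so7.png",False)
o=r.observe(); print(o["torque"].round(3),o["force"].round(2),o["position"])
```

```text
[-0.34   1.205 -0.016] [-4.24 -2.26 29.54]
[-0.469  0.688 -0.084] [-1.3  -1.79 20.77] [ 5.09016993e-01 -2.41985444e-04  1.02296162e-01]
```

View pics/so7.png

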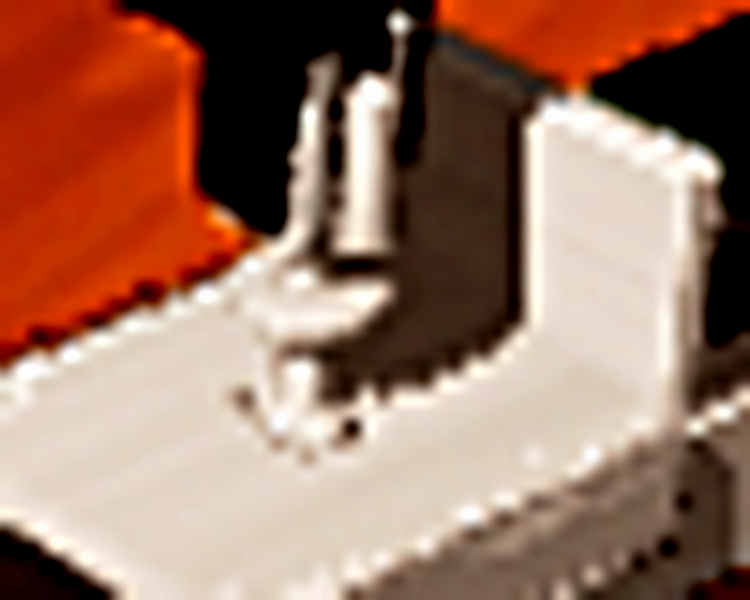

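carry_out --plan '[{"dx": 0, "dy": -0.01, "dz": 0.006, "twist": 0, "claw": 1}, {"dx": 0, "dy": -0.01, "dz": 0.006, "twist": 0, "claw": 1}]'

```text
t: 8.9
position: [0.5082, 0.0001, 0.1048]
orientation: [-1.596, 0.019, 1.303]
force: [0.5, -0.2, -1.3]
gripper_width: 0.0076
```

Run:
```python
from h import *
o=r.observe(); print(o["torque"].round(3),o["force"].round(2))
rel(.5074,0,.1,74.9);tilt()
```

```text
[ 0.033 -0.03  -0.013] [ 0.45 -0.21 -1.33]
t 8.9 p [5.082e-01 1.000e-04 1.048e-01] yaw 74.67 rpy [-91.46   1.1   74.67] F [ 0.45 -0.21 -1.33] w 0.0076 q [-0.02  0.49 -0.13  2.04  0.15  0.61  1.04]
  dxyz [-0.0011  0.0237  0.0041] twist -0.0006
tool y deg world [ 1.11 -1.45]
```

Run:
```python
from h import *
s=cam("side"); 
over2(s,(270,155,320,195),15,0,0,0,0,0,0,"pics/so8.png",False)
```

```text
(no output)
```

View pics/so8.png

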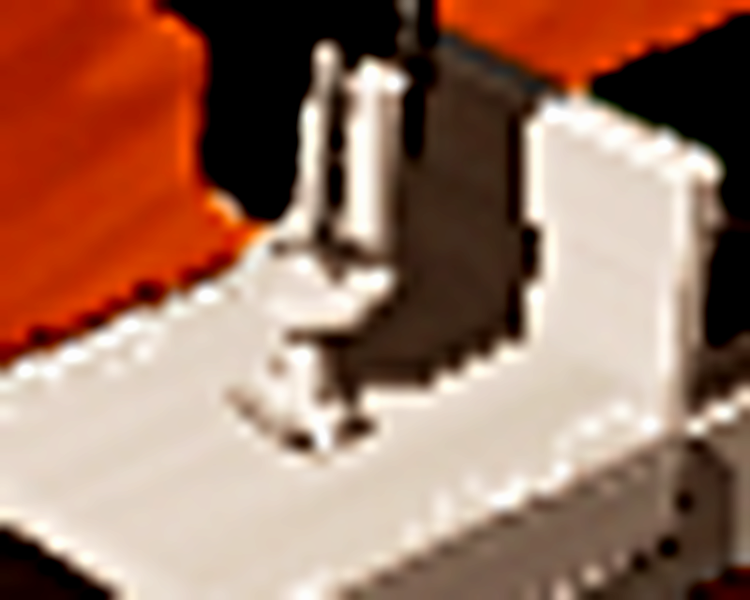

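carry_out --plan '[{"dx": 0, "dy": -0.025, "dz": 0, "twist": 0, "claw": 1}, {"dx": 0.05, "dy": -0.025, "dz": 0, "twist": 0, "claw": 1}, {"dx": 0.1, "dy": -0.025, "dz": 0, "twist": 0, "claw": 1}, {"dx": 0.1, "dy": -0.01, "dz": 0, "twist": 0, "claw": 1}, {"dx": 0.1, "dy": 0.004, "dz": 0, "twist": 0, "claw": 1}, {"dx": 0.1, "dy": 0.008, "dz": 0, "twist": 0, "claw": 1}, {"dx": 0.1, "dy": 0.008, "dz": 0, "twist": 0, "claw": 1}]'

```text
t: 9.65
position: [0.5143, 0.0201, 0.1035]
orientation: [-1.598, 0.018, 1.304]
force: [-2.1, 2.3, 16.3]
gripper_width: 0.0075
```

Run:
```python
from h import *
o=r.observe(); print(o["torque"].round(3),o["force"].round(2))
rel(.5074,0,.1,74.9);tilt()
```

```text
[ 0.557  0.405 -0.024] [-2.13  2.34 16.34]
t 9.65 p [0.5143 0.0201 0.1035] yaw 74.7 rpy [-91.56   1.04  74.7 ] F [-2.13  2.34 16.34] w 0.0075 q [-0.06  0.5  -0.13  2.03  0.15  0.61  1.01]
  dxyz [-0.1056  0.0192  0.0074] twist -0.0006
tool y deg world [ 1.23 -1.41]
```

carry_out --plan '[{"dx": 0, "dy": 0.004, "dz": 0, "twist": 0, "claw": 1}, {"dx": 0, "dy": 0.006, "dz": 0, "twist": 0, "claw": 1}]'

```text
t: 9.85
position: [0.5146, 0.0202, 0.1033]
orientation: [-1.599, 0.018, 1.304]
force: [-5.2, 0.4, 24.5]
gripper_width: 0.0074
```

Run:
```python
from h import *
o=r.observe(); print(o["torque"].round(3),o["force"].round(2))
rel(.5074,0,.1,74.9);tilt()
s=cam("side"); 
over2(s,(255,155,305,195),15,0,0,0,0,0,0,"pics/so9.png",False)
```

```text
[ 0.16   1.225 -0.031] [-5.22  0.39 24.51]
t 9.85 p [0.5146 0.0202 0.1033] yaw 74.7 rpy [-91.62   1.02  74.7 ] F [-5.22  0.39 24.51] w 0.0074 q [-0.06  0.5  -0.13  2.03  0.15  0.61  1.  ]
  dxyz [-0.1065  0.0183  0.0087] twist -0.0006
tool y deg world [ 1.3  -1.41]
```

View pics/so9.png

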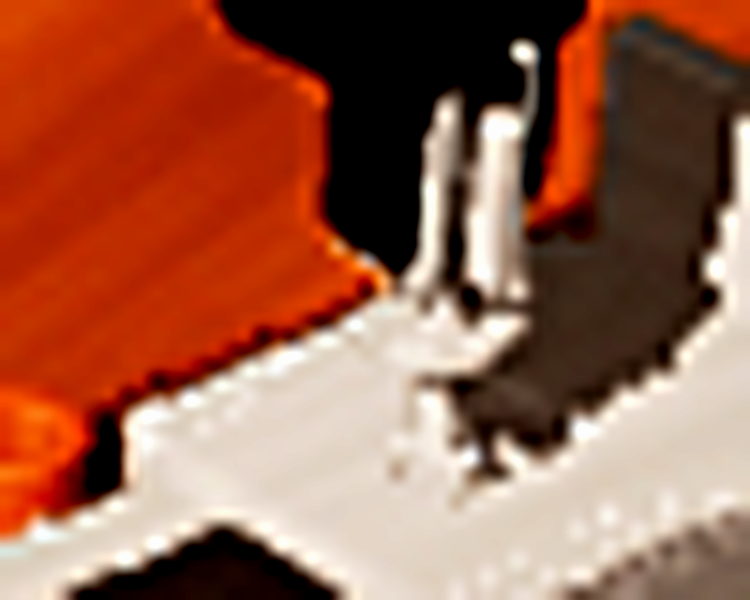

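carry_out --plan '[{"dx": 0, "dy": 0, "dz": 0, "twist": 0, "claw": 1}, {"dx": 0, "dy": 0, "dz": 0, "twist": 0, "claw": 0.78}, {"dx": 0, "dy": 0, "dz": 0, "twist": 0, "claw": 0.78}, {"dx": 0, "dy": 0, "dz": 0, "twist": 0, "claw": 0.78}]' --force 20

```text
t: 10.3
position: [0.5147, 0.02, 0.1033]
orientation: [-1.599, 0.018, 1.304]
force: [-0.9, 0.6, 4.6]
gripper_width: 0.0094
```

Run:
```python
from h import *
o=r.observe(); print(o["torque"].round(3),o["force"].round(2))
rel(.5074,0,.1,74.9);tilt()
s=cam("side"); 
over2(s,(255,155,305,195),15,0,0,0,0,0,0,"pics/so10.png",False)
```

```text
[-0.01   0.119 -0.022] [-0.89  0.62  4.62]
t 10.3 p [0.5147 0.02   0.1033] yaw 74.7 rpy [-91.62   1.02  74.7 ] F [-0.89  0.62  4.62] w 0.0094 q [-0.06  0.5  -0.13  2.03  0.15  0.61  1.  ]
  dxyz [-0.1058  0.018   0.0091] twist -0.0006
tool y deg world [ 1.3  -1.41]
```

View pics/so10.png

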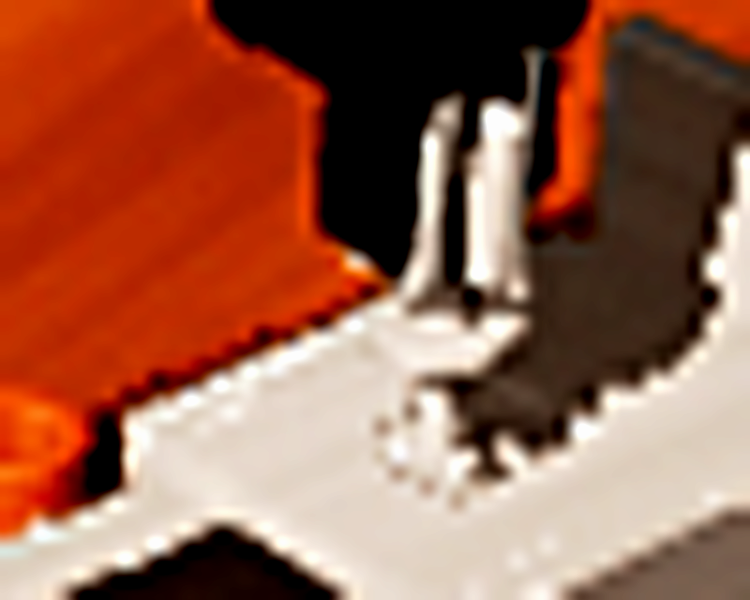

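carry_out --plan '[{"dx": 0, "dy": 0, "dz": 0, "twist": 0, "claw": 0.7}, {"dx": 0, "dy": 0, "dz": 0, "twist": 0, "claw": 0.7}, {"dx": 0, "dy": -0.005, "dz": 0, "twist": 0, "claw": 0.7}]'

```text
t: 10.65
position: [0.5144, 0.02, 0.104]
orientation: [-1.598, 0.018, 1.304]
force: [0.5, -0.0, -0.4]
gripper_width: 0.0127
```

Run:
```python
from h import *
o=r.observe(); print(o["torque"].round(3),o["force"].round(2))
rel(.5074,0,.1,74.9);tilt()
s=cam("side"); 
over2(s,(255,155,305,195),15,0,0,0,0,0,0,"pics/so11.png",False)
```

```text
[0.072 0.04  0.033] [ 0.48 -0.   -0.43]
t 10.65 p [0.5144 0.02   0.104 ] yaw 74.7 rpy [-91.59   1.04  74.7 ] F [ 0.48 -0.   -0.43] w 0.0127 q [-0.06  0.49 -0.13  2.03  0.15  0.61  1.01]
  dxyz [-0.1055  0.0216  0.0081] twist -0.0006
tool y deg world [ 1.26 -1.42]
```

View pics/so11.png

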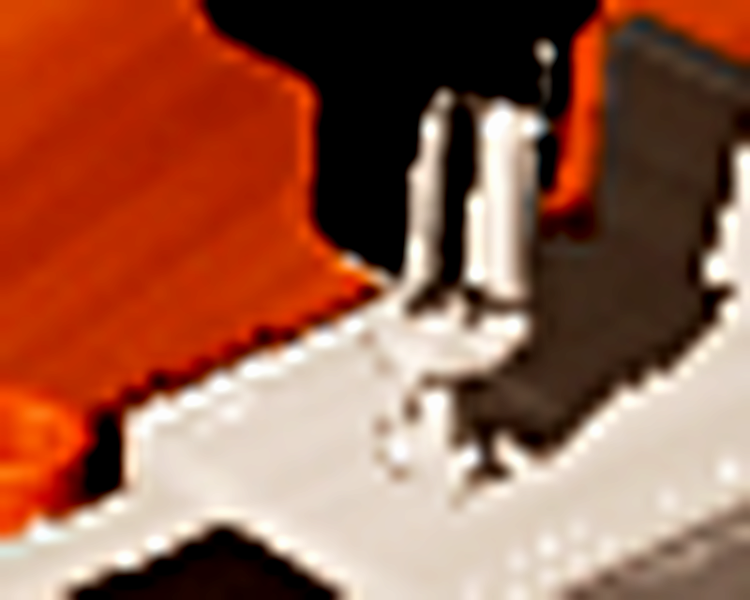

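Run:
```python
from h import *
s=cam("side"); p=r.observe()["position"]
over2(s,(255,155,305,195),15,p[0],p[1],.0645,-15.1,(.5079,-.001),(0,0),"pics/so12.png")
```

```text
(no output)
```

View pics/so12.png

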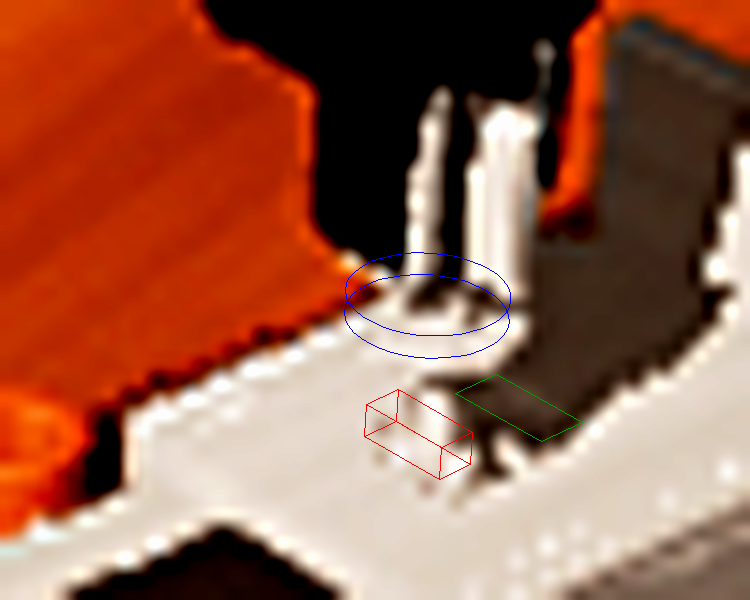

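Run:
```python
from h import *
s={**cam("side")}; s["image"]=cv2.imread("pics/side0.png")[:,:,::-1]
x0,y0,x1,y1=255,155,325,210;k=11
im=cv2.resize(np.ascontiguousarray(s["image"][y0:y1,x0:x1,::-1]),None,fx=k,fy=k,interpolation=cv2.INTER_CUBIC)
im=np.clip((im.astype(float)-120)*1.9,0,255).astype(np.uint8)
a=np.radians(-15.1);ex=np.array([np.cos(a),np.sin(a)]);ey=np.array([-ex[1],ex[0]])
S=np.array([.5079,-.001])
I=lambda q:tuple(int(v) for v in np.round((q-[x0,y0]+.5)*k-.5))
def quad(c,hx,hy,z,col,oy=0):
    q=proj(s,[np.r_[c+sx*hx*ex+(sy*hy+oy)*ey,z] for sx,sy in((-1,-1),(1,-1),(1,1),(-1,1))])
    for i in range(4): cv2.line(im,I(q[i]),I(q[(i+1)%4]),col,1)
quad(S,.041,.05,.0645,(0,0,255)); quad(S,.00975,.00475,.0645,(0,160,0)); quad(S,.00975,.00475,.0565,(200,160,0))
cv2.imwrite("pics/so13.png",im)
```

```text
(no output)
```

View pics/so13.png

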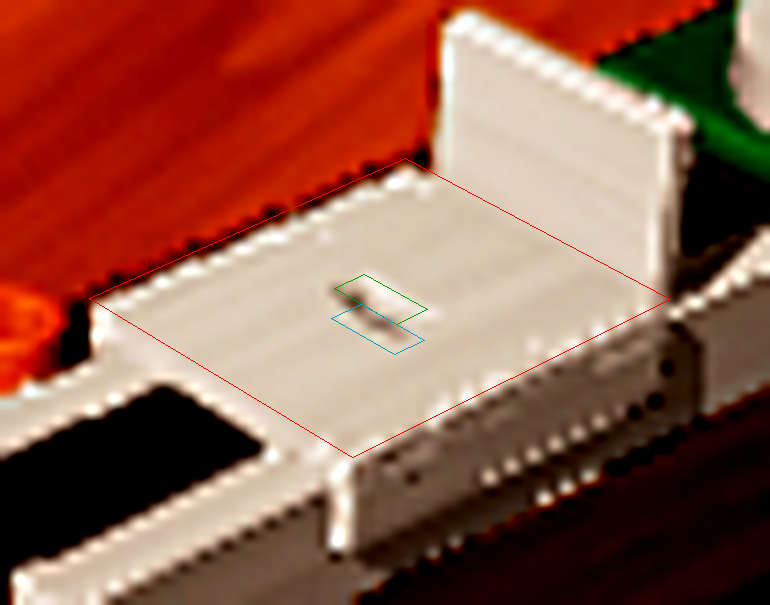

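carry_out --plan '[{"dx": 0, "dy": 0, "dz": 0.015, "twist": 0, "claw": 0.7}, {"dx": 0, "dy": 0, "dz": 0.015, "twist": 0, "claw": 0.7}, {"dx": 0, "dy": -0.003, "dz": 0.015, "twist": 0, "claw": 1}, {"dx": 0, "dy": -0.003, "dz": 0.015, "twist": 0, "claw": 1}, {"dx": 0, "dy": -0.003, "dz": 0.015, "twist": 0, "claw": 1}]' --force 50

```text
t: 11.3
position: [0.5118, 0.0209, 0.1048]
orientation: [-1.599, 0.018, 1.304]
force: [-0.1, 0.0, -1.0]
gripper_width: 0.0072
```

Run:
```python
from h import *
o=r.observe(); print(o["torque"].round(3),o["force"].round(2))
rel(.5074,0,.1,74.9);tilt()
```

```text
[ 0.034 -0.038 -0.036] [-0.11  0.01 -1.02]
t 11.3 p [0.5118 0.0209 0.1048] yaw 74.7 rpy [-91.62   1.02  74.7 ] F [-0.11  0.01 -1.02] w 0.0072 q [-0.06  0.49 -0.13  2.03  0.15  0.61  1.  ]
  dxyz [-0.1059  0.0259 -0.0058] twist -0.0006
tool y deg world [ 1.3  -1.41]
```

Run:
```python
from h import *
rel(.5081,-.0003,.113,74.9)
```

```text
t 11.3 p [0.5118 0.0209 0.1048] yaw 74.7 rpy [-91.62   1.02  74.7 ] F [-0.11  0.01 -1.02] w 0.0072 q [-0.06  0.49 -0.13  2.03  0.15  0.61  1.  ]
  dxyz [-0.1076 -0.0389 -0.0114] twist -0.0006
```

carry_out --plan '[{"dx": 0, "dy": -0.039, "dz": 0, "twist": 0, "claw": 1}, {"dx": -0.05, "dy": -0.039, "dz": -0.005, "twist": 0, "claw": 1}, {"dx": -0.108, "dy": -0.039, "dz": -0.011, "twist": 0, "claw": 1}, {"dx": -0.108, "dy": -0.039, "dz": -0.011, "twist": 0, "claw": 1}, {"dx": -0.108, "dy": -0.039, "dz": -0.011, "twist": 0, "claw": 1}]'

```text
t: 11.8
position: [0.5078, -0.0011, 0.113]
orientation: [-1.599, 0.018, 1.302]
force: [0.1, 1.2, -1.4]
gripper_width: 0.0073
```

Run:
```python
from h import *
s=cam("side"); p=r.observe()["position"]
rel(.5081,-.0003,.113,74.9);tilt()
S=np.array([.5079,-.001])
f=p[:2]-.0007*np.array([.2605,.9655])
s2=dict(s); M=s["K"].copy(); M[0,2]+=.4; M[1,2]+=.7; s2["K"]=M
over2(s2,(270,155,320,195),15,f[0],f[1],p[2]-.0403,-15.1,S,(0,0),"pics/so14.png")
over2(s2,(270,155,320,195),15,f[0],f[1],p[2]-.0403,-15.1,S,(0,0),"pics/so15.png",False)
```

```text
t 11.85 p [ 0.508  -0.0006  0.113 ] yaw 74.66 rpy [-91.62   1.01  74.66] F [ 0.6   1.24 -2.05] w 0.0067 q [-0.02  0.47 -0.13  2.04  0.15  0.62  1.05]
  dxyz [ 0.0015 -0.0002 -0.0002] twist -0.0007
tool y deg world [ 1.29 -1.41]
```

View pics/so14.png

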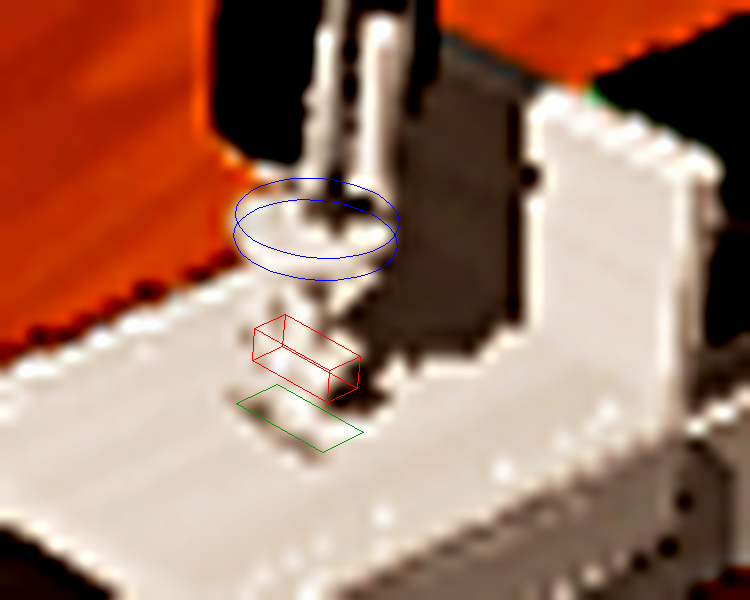

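View pics/so15.png

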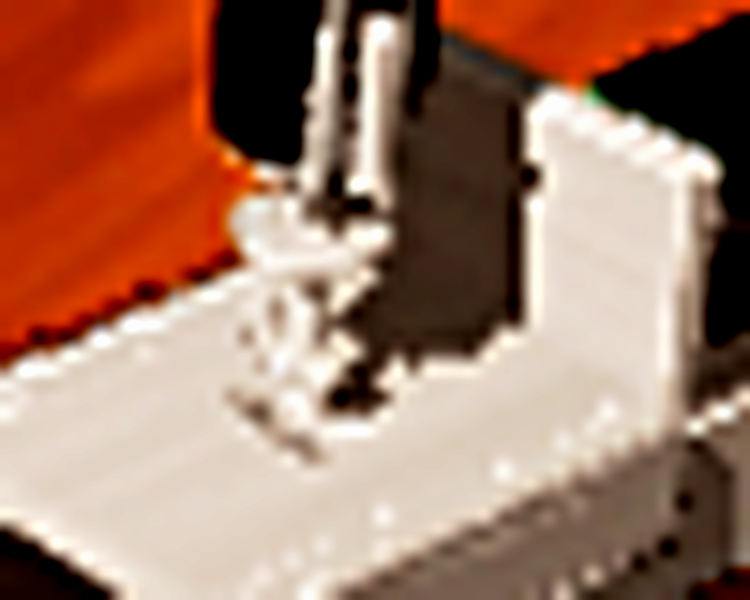

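carry_out --plan '[{"dx": 0.002, "dy": 0, "dz": 0.006, "twist": 0, "claw": 1}, {"dx": 0.002, "dy": 0.02, "dz": 0.006, "twist": 0, "claw": 1}, {"dx": 0.002, "dy": 0.035, "dz": 0.006, "twist": 0, "claw": 1}, {"dx": 0.002, "dy": 0.042, "dz": 0.006, "twist": 0, "claw": 1}, {"dx": 0.002, "dy": 0.046, "dz": 0.006, "twist": 0, "claw": 1}]'

```text
t: 12.35
position: [0.5071, -0.0001, 0.1037]
orientation: [-1.599, 0.018, 1.303]
force: [-1.5, -0.4, 7.9]
gripper_width: 0.007
```

Run:
```python
from h import *
o=r.observe(); print(o["torque"].round(3),o["force"].round(2))
rel(.5081,-.0003,.100,74.9);tilt()
```

```text
[-0.082  0.508  0.029] [-1.48 -0.39  7.95]
t 12.35 p [ 5.071e-01 -1.000e-04  1.037e-01] yaw 74.66 rpy [-91.61   1.02  74.66] F [-1.48 -0.39  7.95] w 0.007 q [-0.02  0.49 -0.13  2.05  0.16  0.6   1.04]
  dxyz [ 0.0007  0.0185 -0.0048] twist -0.0007
tool y deg world [ 1.28 -1.41]
```

Run:
```python
from h import *
S=np.array([.5079,-.001])
s=cam("side"); o=r.observe(); p=o["position"]; print(o["torque"].round(3),o["force"].round(2),p)
s2=dict(s); M=s["K"].copy(); M[0,2]+=.4; M[1,2]+=.7; s2["K"]=M
f=p[:2]-.0007*np.array([.2605,.9655])
over2(s2,(270,155,320,195),15,f[0],f[1],.0645,-15.1,S,(0,0),"pics/so16.png")
over2(s2,(270,155,320,195),15,f[0],f[1],.0645,-15.1,S,(0,0),"pics/so17.png",False)
cv2.imwrite("pics/o17.png",np.vstack([cv2.imread("pics/so16.png")[100:500],cv2.imread("pics/so17.png")[100:500]])[:, 100:550])
```

```text
[-0.021  0.359 -0.012] [-1.99 -0.27  3.73] [ 5.07038480e-01 -9.87409410e-05  1.03720764e-01]
```

View pics/o17.png

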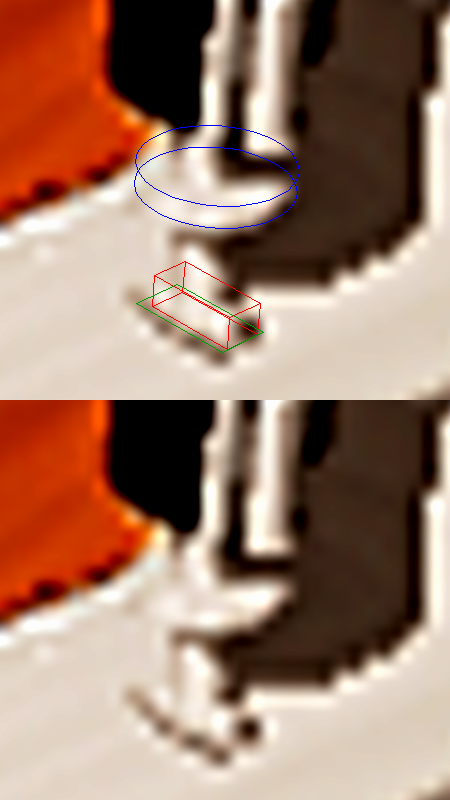

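carry_out --plan '[{"dx": 0, "dy": 0.006, "dz": 0, "twist": 0, "claw": 1}, {"dx": 0.003, "dy": 0.006, "dz": 0, "twist": 0, "claw": 1}, {"dx": 0.006, "dy": 0.006, "dz": 0, "twist": 0, "claw": 1}, {"dx": 0.006, "dy": 0.006, "dz": 0, "twist": 0, "claw": 1}]'

```text
t: 12.8
position: [0.5077, 0.0008, 0.1025]
orientation: [-1.599, 0.018, 1.303]
force: [1.6, -2.3, -0.7]
gripper_width: 0.0071
```

Run:
```python
from h import *
o=r.observe(); print(o["torque"].round(3),o["force"].round(2))
rel(.5081,-.0003,.100,74.9);tilt()
```

```text
[-0.788 -0.427 -0.011] [ 1.61 -2.3  -0.67]
t 12.8 p [0.5077 0.0008 0.1025] yaw 74.64 rpy [-91.64   1.03  74.64] F [ 1.61 -2.3  -0.67] w 0.0071 q [-0.02  0.49 -0.13  2.05  0.16  0.6   1.04]
  dxyz [-0.0044  0.0127 -0.0029] twist -0.0007
tool y deg world [ 1.31 -1.43]
```

carry_out --plan '[{"dx": 0, "dy": 0.008, "dz": -0.003, "twist": 0, "claw": 1}, {"dx": 0, "dy": 0.016, "dz": -0.003, "twist": 0, "claw": 1}, {"dx": 0, "dy": 0.024, "dz": -0.003, "twist": 0, "claw": 1}, {"dx": 0, "dy": 0.03, "dz": -0.003, "twist": 0, "claw": 1}]'

```text
t: 13.2
position: [0.5081, 0.0005, 0.0962]
orientation: [-1.599, 0.018, 1.303]
force: [0.8, -2.4, 0.4]
gripper_width: 0.0073
```

Run:
```python
from h import *
o=r.observe(); print(o["torque"].round(3),o["force"].round(2))
rel(.5081,-.0003,.0955,74.9);tilt()
```

```text
[-0.356  0.168  0.009] [ 0.78 -2.4   0.38]
t 13.2 p [5.081e-01 5.000e-04 9.620e-02] yaw 74.65 rpy [-91.59   1.04  74.65] F [ 0.78 -2.4   0.38] w 0.0073 q [-0.03  0.5  -0.13  2.05  0.16  0.58  1.04]
  dxyz [-0.0038  0.0037 -0.0011] twist -0.0007
tool y deg world [ 1.26 -1.43]
```

carry_out --plan '[{"dx": 0.01, "dy": 0, "dz": 0, "twist": 0, "claw": 1}, {"dx": 0.02, "dy": 0, "dz": 0, "twist": 0, "claw": 1}, {"dx": 0.03, "dy": 0, "dz": 0, "twist": 0, "claw": 1}, {"dx": 0.04, "dy": 0, "dz": 0, "twist": 0, "claw": 1}, {"dx": 0.045, "dy": 0.001, "dz": 0, "twist": 0, "claw": 1}]'

```text
t: 13.7
position: [0.5105, 0.0095, 0.0959]
orientation: [-1.599, 0.018, 1.303]
force: [-0.6, -2.5, 0.0]
gripper_width: 0.007
```

```bash
cat >> h.py <<'E'
def st():
    o=r.observe(); p=np.array(o["position"]); ex=np.array([.9655,-.2605]); ey=np.array([.2605,.9655]); d=p[:2]-[.5079,-.001]
    F=o["force"]; print("t %.2f px %.2f py %.2f z %.2f mm  F px %.1f py %.1f z %.1f"%(o["t"],d@ex*1e3,d@ey*1e3,p[2]*1e3,F[:2]@ex,F[:2]@ey,F[2]),"tq",np.round(o["torque"],2),"w",round(o["gripper_width"]*1e3,1))
E
python3 -c "from h import *; st(); tilt()"
```

```text
t 13.70 px -0.23 py 10.86 z 95.90 mm  F px 0.1 py -2.6 z 0.0 tq [-0.6   0.2  -0.06] w 7.0
tool y deg world [ 1.26 -1.42]
```

carry_out --plan '[{"dx": 0, "dy": 0.003, "dz": 0, "twist": 0, "claw": 1}, {"dx": 0.003, "dy": 0.003, "dz": 0, "twist": 0, "claw": 1}, {"dx": 0.006, "dy": 0.003, "dz": 0, "twist": 0, "claw": 1}, {"dx": 0.009, "dy": 0.003, "dz": 0, "twist": 0, "claw": 1}, {"dx": 0.012, "dy": 0.003, "dz": 0, "twist": 0, "claw": 1}]'

```text
t: 14.2
position: [0.5111, 0.0117, 0.0953]
orientation: [-1.599, 0.018, 1.303]
force: [-0.7, -3.3, 2.1]
gripper_width: 0.0073
```

```bash
python3 -c "from h import *; st(); tilt()"
```

```text
t 14.20 px -0.18 py 13.09 z 95.33 mm  F px 0.2 py -3.4 z 2.1 tq [-0.95  0.33 -0.02] w 7.3
tool y deg world [ 1.26 -1.43]
```

carry_out --plan '[{"dx": 0.003, "dy": 0.003, "dz": 0, "twist": 0, "claw": 1}, {"dx": 0.006, "dy": 0.003, "dz": 0, "twist": 0, "claw": 1}, {"dx": 0.009, "dy": 0.003, "dz": 0, "twist": 0, "claw": 1}, {"dx": 0.012, "dy": 0.003, "dz": 0, "twist": 0, "claw": 1}, {"dx": 0.015, "dy": 0.003, "dz": 0, "twist": 0, "claw": 1}, {"dx": 0.018, "dy": 0.003, "dz": 0, "twist": 0, "claw": 1}]'

```text
t: 14.8
position: [0.5118, 0.0136, 0.0952]
orientation: [-1.599, 0.02, 1.302]
force: [-4.0, -8.0, 11.8]
gripper_width: 0.0068
```

```bash
python3 -c "from h import *; st(); tilt()"
```

```text
t 14.80 px -0.06 py 15.14 z 95.21 mm  F px -1.8 py -8.8 z 11.8 tq [-2.16  0.9  -0.08] w 6.8
tool y deg world [ 1.24 -1.53]
```

carry_out --plan '[{"dx": 0.003, "dy": 0.001, "dz": 0, "twist": 0, "claw": 1}, {"dx": 0.006, "dy": 0.001, "dz": 0, "twist": 0, "claw": 1}, {"dx": 0.009, "dy": 0.001, "dz": 0, "twist": 0, "claw": 1}, {"dx": 0.012, "dy": 0.001, "dz": 0, "twist": 0, "claw": 1}, {"dx": 0.015, "dy": 0.001, "dz": 0, "twist": 0, "claw": 1}, {"dx": 0.018, "dy": 0.001, "dz": 0, "twist": 0, "claw": 1}]'

```text
t: 15.4
position: [0.5126, 0.0163, 0.0953]
orientation: [-1.599, 0.021, 1.301]
force: [-2.6, -6.4, 8.2]
gripper_width: 0.0071
```

```bash
python3 -c "from h import *; st(); tilt()"
```

```text
t 15.40 px -0.00 py 17.96 z 95.27 mm  F px -0.8 py -6.8 z 8.2 tq [-1.62  0.68 -0.08] w 7.1
tool y deg world [ 1.23 -1.59]
```

carry_out --plan '[{"dx": 0.003, "dy": 0, "dz": 0, "twist": 0, "claw": 1}, {"dx": 0.006, "dy": 0, "dz": 0, "twist": 0, "claw": 1}, {"dx": 0.009, "dy": 0, "dz": 0, "twist": 0, "claw": 1}, {"dx": 0.012, "dy": 0, "dz": 0, "twist": 0, "claw": 1}, {"dx": 0.015, "dy": 0, "dz": 0, "twist": 0, "claw": 1}, {"dx": 0.018, "dy": 0, "dz": 0, "twist": 0, "claw": 1}, {"dx": 0.021, "dy": 0, "dz": 0, "twist": 0, "claw": 1}]'

```text
t: 16.1
position: [0.5138, 0.0204, 0.0953]
orientation: [-1.599, 0.021, 1.301]
force: [-2.2, -3.8, 5.4]
gripper_width: 0.0068
```

```bash
python3 -c "from h import *; st(); tilt()"
```

```text
t 16.10 px 0.09 py 22.17 z 95.26 mm  F px -1.2 py -4.2 z 5.4 tq [-1.13  0.43 -0.08] w 6.8
tool y deg world [ 1.24 -1.59]
```

carry_out --plan '[{"dx": 0.003, "dy": 0, "dz": 0.001, "twist": 0, "claw": 1}, {"dx": 0.006, "dy": 0, "dz": 0.002, "twist": 0, "claw": 1}, {"dx": 0.009, "dy": 0, "dz": 0.002, "twist": 0, "claw": 1}, {"dx": 0.012, "dy": 0, "dz": 0.002, "twist": 0, "claw": 1}, {"dx": 0.015, "dy": 0, "dz": 0.002, "twist": 0, "claw": 1}, {"dx": 0.018, "dy": 0, "dz": 0.002, "twist": 0, "claw": 1}, {"dx": 0.021, "dy": 0, "dz": 0.002, "twist": 0, "claw": 1}]'

```text
t: 16.8
position: [0.5145, 0.0246, 0.0951]
orientation: [-1.599, 0.021, 1.301]
force: [-0.4, -4.0, 1.8]
gripper_width: 0.007
```

```bash
python3 -c "from h import *; st(); tilt()"
```

```text
t 16.80 px -0.26 py 26.49 z 95.13 mm  F px 0.7 py -4.0 z 1.8 tq [-0.86 -0.04  0.02] w 7.0
tool y deg world [ 1.24 -1.59]
```

carry_out --plan '[{"dx": 0.003, "dy": 0.002, "dz": 0, "twist": 0, "claw": 1}, {"dx": 0.006, "dy": 0.002, "dz": 0, "twist": 0, "claw": 1}, {"dx": 0.009, "dy": 0.002, "dz": 0, "twist": 0, "claw": 1}, {"dx": 0.012, "dy": 0.002, "dz": 0, "twist": 0, "claw": 1}, {"dx": 0.015, "dy": 0.002, "dz": 0, "twist": 0, "claw": 1}, {"dx": 0.018, "dy": 0.002, "dz": 0, "twist": 0, "claw": 1}]'

```text
t: 17.4
position: [0.5154, 0.0276, 0.0946]
orientation: [-1.599, 0.022, 1.301]
force: [0.4, -6.1, 1.0]
gripper_width: 0.0073
```

```bash
python3 -c "from h import *; st(); tilt()"
```

```text
t 17.40 px -0.26 py 29.57 z 94.60 mm  F px 1.9 py -5.7 z 1.0 tq [-1.43 -0.01 -0.06] w 7.3
tool y deg world [ 1.22 -1.62]
```

carry_out --plan '[{"dx": 0, "dy": 0.003, "dz": 0, "twist": 0, "claw": 1}, {"dx": 0, "dy": 0.006, "dz": 0, "twist": 0, "claw": 1}]'

```text
t: 17.6
position: [0.5154, 0.0275, 0.0934]
orientation: [-1.599, 0.022, 1.3]
force: [-0.4, -3.2, 1.9]
gripper_width: 0.0072
```

```bash
python3 -c "from h import *; st(); tilt()"
```

```text
t 17.60 px -0.22 py 29.47 z 93.43 mm  F px 0.5 py -3.2 z 1.9 tq [-1.04  0.    0.01] w 7.2
tool y deg world [ 1.22 -1.63]
```

carry_out --plan '[{"dx": -0.003, "dy": 0.003, "dz": 0, "twist": 0, "claw": 1}, {"dx": -0.003, "dy": 0.009, "dz": 0, "twist": 0, "claw": 1}, {"dx": -0.003, "dy": 0.014, "dz": 0, "twist": 0, "claw": 1}]'

```text
t: 17.9
position: [0.5153, 0.0272, 0.0905]
orientation: [-1.599, 0.021, 1.301]
force: [0.1, -2.0, 1.3]
gripper_width: 0.0072
```

```bash
python3 -c "from h import *; st(); tilt()"
```

```text
t 17.90 px -0.21 py 29.14 z 90.52 mm  F px 0.6 py -1.9 z 1.3 tq [-0.39 -0.11 -0.01] w 7.2
tool y deg world [ 1.22 -1.6 ]
```

carry_out --plan '[{"dx": -0.001, "dy": 0.01, "dz": 0, "twist": 0, "claw": 1}, {"dx": -0.001, "dy": 0.02, "dz": 0, "twist": 0, "claw": 1}, {"dx": -0.001, "dy": 0.03, "dz": 0, "twist": 0, "claw": 1}, {"dx": -0.001, "dy": 0.04, "dz": 0, "twist": 0, "claw": 1}]'

```text
t: 18.3
position: [0.5153, 0.027, 0.0823]
orientation: [-1.599, 0.021, 1.301]
force: [-0.7, -0.3, -1.5]
gripper_width: 0.0071
```

```bash
python3 -c "from h import *; st(); tilt()"
```

```text
t 18.30 px -0.12 py 28.98 z 82.25 mm  F px -0.6 py -0.4 z -1.5 tq [-0.06  0.03 -0.03] w 7.1
tool y deg world [ 1.21 -1.59]
```

carry_out --plan '[{"dx": 0, "dy": 0.006, "dz": 0, "twist": 0, "claw": 1}, {"dx": 0, "dy": 0.011, "dz": 0, "twist": 0, "claw": 1}, {"dx": 0, "dy": 0.015, "dz": 0, "twist": 0, "claw": 1}, {"dx": 0, "dy": 0.017, "dz": 0, "twist": 0, "claw": 1}, {"dx": 0, "dy": 0.017, "dz": 0, "twist": 0, "claw": 1}]'

```text
t: 18.8
position: [0.5152, 0.0269, 0.0794]
orientation: [-1.599, 0.021, 1.301]
force: [-3.8, -1.3, 9.7]
gripper_width: 0.0069
```

Run:
```python
from h import *
st(); tilt()
s=cam("side"); crop(s,240,140,340,220,7,"pics/s20.png"); st()
print(r.observe()["joint_positions"].round(2))
```

```text
t 18.80 px -0.26 py 28.86 z 79.41 mm  F px -3.3 py -2.3 z 9.7 tq [-0.07  0.72 -0.  ] w 6.9
tool y deg world [ 1.21 -1.6 ]
t 18.85 px -0.23 py 28.89 z 79.43 mm  F px -2.7 py -2.1 z 8.9 tq [-0.13  0.74  0.02] w 7.0
[-0.09  0.53 -0.11  2.05  0.17  0.56  0.98]
```

View pics/s20.png

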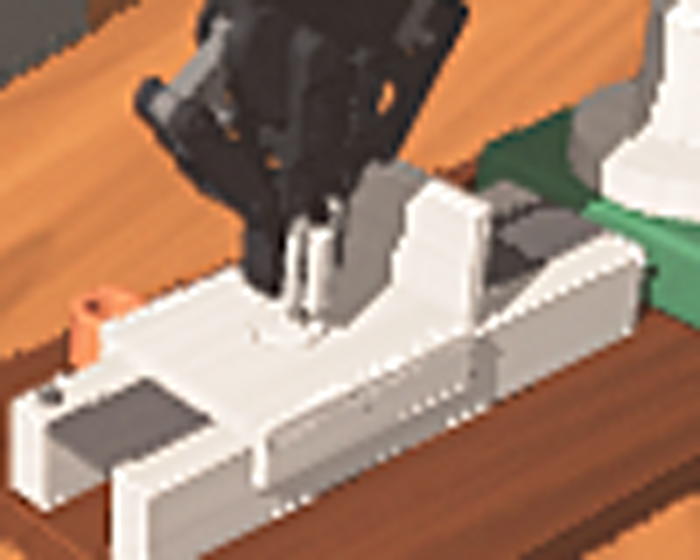

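carry_out --plan '[{"dx": 0, "dy": -0.001, "dz": 0, "twist": 0.01, "claw": 1}, {"dx": 0.001, "dy": -0.001, "dz": 0, "twist": 0.03, "claw": 1}, {"dx": 0.001, "dy": -0.001, "dz": 0, "twist": 0.05, "claw": 1}, {"dx": 0.002, "dy": -0.001, "dz": 0, "twist": 0.07, "claw": 1}, {"dx": 0.002, "dy": -0.001, "dz": 0, "twist": 0.09, "claw": 1}, {"dx": 0.002, "dy": -0.001, "dz": 0, "twist": 0.11, "claw": 1}]'

```text
t: 19.45
position: [0.5141, 0.0268, 0.0794]
orientation: [-1.605, 0.0, 0.605]
force: [-3.1, -2.9, 0.7]
gripper_width: 0.0072
```

Run:
```python
from h import *
st(); tilt(); rel(.5152,.0269,.0794,-15.1)
```

```text
t 19.45 px -1.21 py 28.45 z 79.39 mm  F px -2.2 py -3.6 z 0.7 tq [-0.64  0.75  0.03] w 7.2
tool y deg world [ 1.09 -1.63]
t 19.45 p [0.5141 0.0268 0.0794] yaw 34.64 rpy [-9.197e+01  3.000e-02  3.464e+01] F [-3.06 -2.9   0.7 ] w 0.0072 q [-0.23  0.54  0.09  2.05 -0.03  0.54  0.48]
  dxyz [ 0.0047  0.     -0.0025] twist 0.1382
```

carry_out --plan '[{"dx": 0, "dy": 0, "dz": 0, "twist": 0.02, "claw": 1}, {"dx": 0, "dy": 0, "dz": 0, "twist": 0.04, "claw": 1}, {"dx": 0, "dy": 0, "dz": 0, "twist": 0.06, "claw": 1}, {"dx": 0, "dy": 0, "dz": 0, "twist": 0.08, "claw": 1}, {"dx": 0, "dy": 0, "dz": 0, "twist": 0.1, "claw": 1}, {"dx": 0, "dy": 0, "dz": 0, "twist": 0.12, "claw": 1}, {"dx": 0, "dy": 0, "dz": 0, "twist": 0.139, "claw": 1}, {"dx": 0, "dy": 0, "dz": 0, "twist": 0.139, "claw": 1}]'

```text
t: 20.25
position: [0.514, 0.0264, 0.0795]
orientation: [-1.594, -0.026, -0.271]
force: [-1.2, -2.1, 4.4]
gripper_width: 0.007
```

Run:
```python
from h import *
st(); tilt(); rel(.5152,.0269,.0794,-15.1)
s=cam("side"); crop(s,240,140,340,220,7,"pics/s21.png"); st()
```

```text
t 20.25 px -1.23 py 28.09 z 79.55 mm  F px -0.6 py -2.3 z 4.4 tq [-0.74  0.42 -0.1 ] w 7.0
tool y deg world [ 1.09 -1.67]
t 20.25 p [0.514  0.0264 0.0795] yaw -15.51 rpy [-91.32  -1.5  -15.51] F [-1.19 -2.06  4.41] w 0.007 q [-0.4   0.56  0.35  2.06 -0.29  0.55 -0.12]
  dxyz [0.005  0.0008 0.0038] twist -0.0011
t 20.30 px -1.21 py 28.12 z 79.52 mm  F px -0.4 py -3.4 z 5.2 tq [-0.77  0.42 -0.03] w 7.1
```

View pics/s21.png

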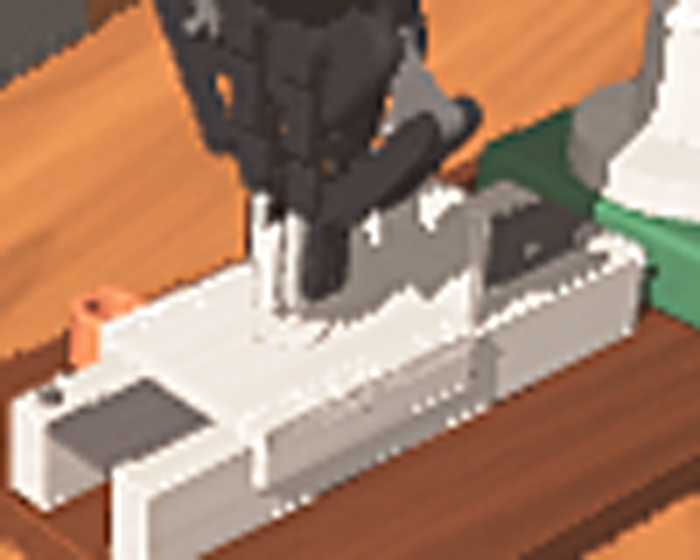

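carry_out --plan '[{"dx": 0, "dy": 0, "dz": 0, "twist": 0, "claw": 0.7}, {"dx": 0, "dy": 0, "dz": 0, "twist": 0, "claw": 0.5}, {"dx": 0, "dy": 0, "dz": 0, "twist": 0, "claw": 0.2}, {"dx": 0, "dy": 0, "dz": 0, "twist": 0, "claw": 0}, {"dx": 0, "dy": 0, "dz": 0, "twist": 0, "claw": 0}, {"dx": 0, "dy": 0, "dz": 0, "twist": 0, "claw": 0}]' --force 20

```text
t: 20.9
position: [0.5141, 0.0265, 0.0795]
orientation: [-1.594, -0.026, -0.266]
force: [-0.4, 0.1, 0.9]
gripper_width: 0.0429
```

Run:
```python
from h import *
st()
s=cam("side"); crop(s,240,140,340,220,7,"pics/s22.png"); st()
```

```text
t 20.90 px -1.17 py 28.12 z 79.51 mm  F px -0.4 py 0.0 z 0.9 tq [ 0.03 -0.07 -0.02] w 42.9
t 20.95 px -1.19 py 28.15 z 79.53 mm  F px -0.4 py -0.1 z 0.6 tq [ 0.03  0.03 -0.01] w 43.0
```

View pics/s22.png

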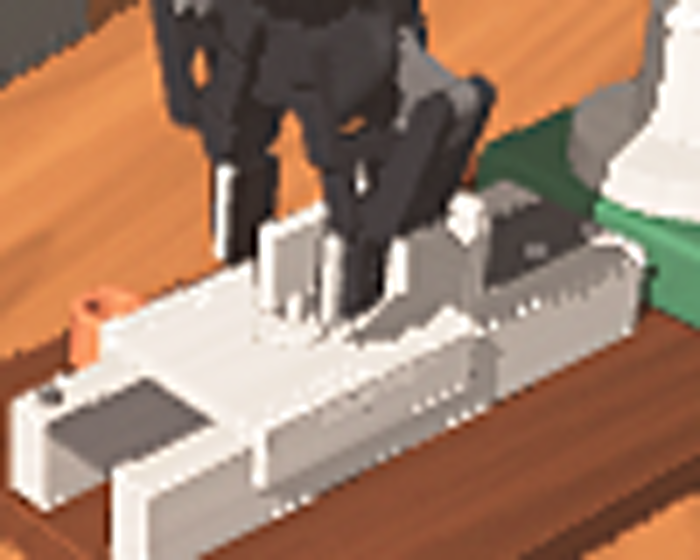

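Released; the wing stands along the rail. Now straight up, clear, and check.

carry_out --plan '[{"dx": 0, "dy": -0.1, "dz": 0, "twist": 0, "claw": 0}, {"dx": 0, "dy": -0.25, "dz": 0, "twist": 0, "claw": 0}, {"dx": 0, "dy": -0.45, "dz": 0, "twist": 0, "claw": 0}, {"dx": 0, "dy": -0.65, "dz": 0.1, "twist": 0, "claw": 0}, {"dx": 0, "dy": -0.8, "dz": 0.4, "twist": 0, "claw": 0}, {"dx": 0, "dy": -0.8, "dz": 0.7, "twist": 0, "claw": 0}, {"dx": 0, "dy": -0.8, "dz": 0.9, "twist": 0, "claw": 0}, {"dx": 0, "dy": -0.8, "dz": 0.9, "twist": 0, "claw": 0}]'

```text
t: 21.75
position: [0.5585, 0.2116, 0.2349]
orientation: [-1.591, -0.026, -0.259]
force: [-0.4, 0.7, -1.3]
gripper_width: 0.0426
```

Run:
```python
from h import *
st()
s=cam("side"); t=cam("top")
a=np.radians(-15.1);ey=np.array([-np.sin(a),np.cos(a)]);S=np.array([.5079,-.001])
s2=dict(s); M=s["K"].copy(); M[0,2]+=.4; M[1,2]+=.7; s2["K"]=M
f=S+.028*ey
over(s2,(255,145,325,205),10,f[0],f[1],74.9,"pics/s23.png",.0395)
crop(s,255,145,325,205,10,"pics/s24.png")
cv2.imwrite("pics/t23.png",t["image"][:,:,::-1]); cv2.imwrite("pics/sf.png",s["image"][:,:,::-1]); st()
```

```text
t 21.75 px -6.51 py 218.42 z 234.92 mm  F px -0.6 py 0.6 z -1.3 tq [ 0.08 -0.04 -0.01] w 42.6
t 21.85 px -5.87 py 215.03 z 234.49 mm  F px -0.6 py -0.7 z -0.3 tq [0.05 0.04 0.  ] w 42.7
```

View pics/s23.png

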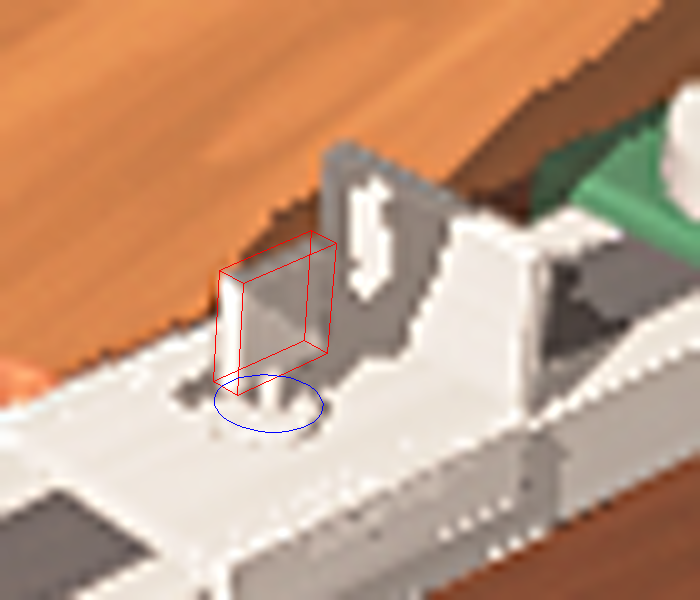

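View pics/s24.png

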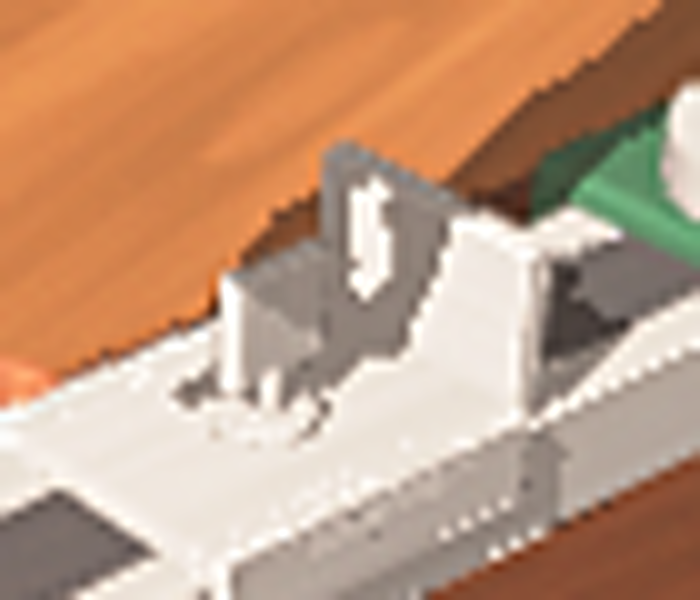

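View pics/sf.png

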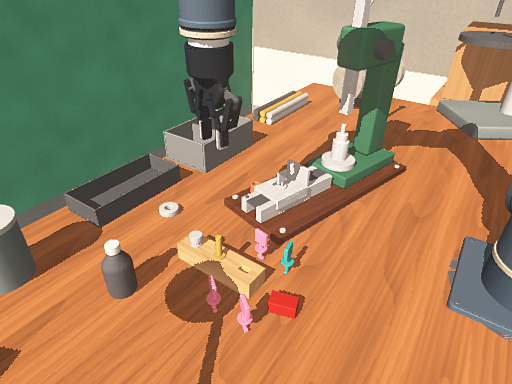

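View pics/t23.png

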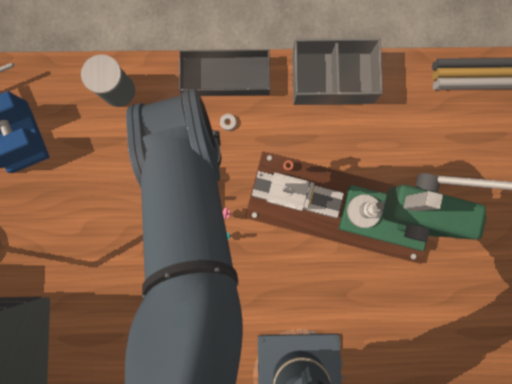

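```bash
python3 -c "
from h import *
st(); print(r.observe()['joint_vel'].round(3)); print(r.sign_off())"
```

```text
t 21.85 px -5.87 py 215.03 z 234.49 mm  F px -0.6 py -0.7 z -0.3 tq [0.05 0.04 0.  ] w 42.7
[ 0.043 -0.028  0.052  0.054  0.021 -0.006  0.024]
the job is handed in; nothing more can be done
None
```

The thumbscrew is seated through both slots, given its quarter turn and let go, and I handed the job in at 21.9 s of the 64 s allowed.

**How it went**
- The first try at the stop's slot missed. The foot came down on the edge of the slot, reaching about 30 N, and the screw tipped in the jaws.
- I stood the screw on the flat of the stop to level it, gripped it again, and felt for the slot at about 8 N. That time it went in.
- Easing the stop away from the press took about 1 to 12 N of downward force. The foot dropped into the hidden rail slot with the stop about 27 mm from where it started.
- I pushed the screw in until the collar stopped it at 10 N, then turned it 90° and opened the jaws.

**Last checks**
- The collar stopped at a tool height of 79.4 mm; I had predicted 79.35 mm.
- The tool turned from 74.5° to -15.5°, which is 90°.
- In the final side picture the screw stands upright with its collar on the stop and its wing along the rail. It is about 1 px from the expected position, which is within the calibration error.
- The punch, knurled screw, bushing, armature, magnet, bearing, oil bottle and coloured look-alikes looked undisturbed. The arm was clear of everything.

**What did not agree**
- The side camera disagreed with the top camera by about 0.7 px, so I relied on feel for the final alignment.
- The tool stayed about 2° off vertical for the whole job. It picked this up at a joint limit while passing over the press, and I could not correct it with the moves available.
- The first contact, about 30 N, was harder than "gently".

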